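# Clear the vial warmer's lid and hold it ajar at the set arm

### The job

Hang the blue vial basket that is parked on the warmer's lid by its handle over both prongs of the hook stand and let go of it. Then take the lid's black handle, lift the sprung lid until it lies level with the orange set arm at its side, and finish while still holding it there, because the spring shuts it when let go. Leave the orange arm as it is set, and do not disturb the vial, the clear bottle or the clipboard.

Things in the scene. Friction and masses are not known exactly. Their poses are not given: they have to be found in the camera images.
- basket: Loose blue open basket, 80 (x) x 120 (y) x 42 (z) mm, about 0.25 kg, with six small vials fixed in it, tops at 47 mm. A rigid steel wire bail stands over it: uprights at y = +-63 mm, straight top bar along y, 10 mm thick, its centre 120 mm above the base. Origin: centre of its underside. It starts on the closed lid, turned up to 0.35 rad against the warmer.
- basket_handle (a point): Middle of the basket's top bar (on the bar's centre line, 120 mm above the basket's underside); axes as the basket's: y along the bar, z up.
- hook_stand: Fixed stand, base plate 12 mm thick. Post at x = +90 mm (top 201 mm); from it two steel prongs, 8 mm thick, at y = +-35 mm (62 mm gap), slope towards -x down to a flat saddle at x = -12 to +12 mm, centre line 165 mm high, then rise to blue tips at x = -35 mm, 183 mm high (189 over the tips). -x side faces the robot, turned up to 0.25 rad. Origin: on the table under the saddles.
- hook_saddle (a point): Midway between the two saddles, at the height of the prongs' upper side (169 mm over the table). Axes: x back to the post, y across the prongs, z up. The hung basket's bar lies along y, about 5 mm above this point.
- lid (a joint): Angle of the lid, rad: 0 shut, grows as its front edge rises; stop at 1.3. The hinge spring pulls it shut: 0.3 N m plus 0.5 N m per rad; lid about 0.3 kg: 3 to 5 N at the handle lift it; let go, it falls shut. Grey plate 205 x 220 x 12 mm, yellow stripe along the edge next to the set arm, underside 90 mm above the table when shut.
- lid_handle (a point): Middle of the lid's black handle bar: straight, 12 mm thick, 110 mm between its posts' centre lines, 38 mm above the lid's upper face near the front edge (140 mm over the table when shut); 190 mm in front of (-x) and 50 mm above the hinge line, in the lid's frame. Axes turn with the lid: x towards the hinge, y along bar and hinge, z out of the lid; shut, they are the warmer's.
- lid_hinge (a point): Fixed point in the middle of the lid's hinge line at the warmer's far top edge, 90 mm over the table. Axes: the warmer's, y along the hinge line, x away from the robot, z up. Opening turns the lid about +y, so the handle moves up and then back.
- set_arm (a joint): Angle of the orange set arm, rad, measured as the lid's (same hinge line, same zero and sense): the lid is level with the arm when both read the same. Set between 0.4 and 0.75 and held by a stiff friction joint.
- set_tip (a point): Free end of the orange set arm, a bar 130 mm long, 10 mm wide and 12 mm thick that lies beside the lid at the warmer's +y side, 124 mm from its middle, leaving 9 mm between arm and lid plate; the point is 130 mm from the hinge, mid-thickness. Axes: x from the tip to the hinge, y along the hinge, z out of its upper face.
- warmer: Fixed white vial warmer, an open box 200 (x) x 220 (y) x 90 (z) mm under the lid, front towards the robot (-x), turned up to 0.2 rad. Origin: centre of its underside; the hinge line is 100 mm beyond it in x.
- vial: Bystander: small jar-like vial, 40 mm across, 62 mm high, loose, near the robot. Origin: centre of its underside.
- wipe_bottle: Bystander: clear bottle with white cap, 64 mm across, 160 mm high, loose, behind the work. Origin: centre of its underside.
- clipboard: Bystander: small black clipboard with paper, 130 x 100 mm, 6 mm thick board, lying flat at the robot's right. Origin: centre of its underside.
Mind the look-alikes: they are no part of the job. What is shaped like the basket but green is not meant.

How it is judged:
On the way:
1. the basket hangs by its handle on both prongs, let go, with the lid still shut (x of basket_handle in the frame of hook_saddle between -0.03 and 0.03 m and y of basket_handle in the frame of hook_saddle between -0.025 and 0.025 m and z of basket_handle in the frame of hook_saddle between -0.005 and 0.02 m and angle between basket's own z axis and vertical below 0.3 rad and contact force between basket and hook_stand above 0.5 N and contact force between each of the arm, the fingers and basket below 0.1 N and value of joint lid below 0.1 rad), for 0.3 s.
At the end, for the whole second after the job is handed in: The fingers hold the lid still (contact over 1 N, under 0.05 rad/s) within 0.08 rad of the set arm's angle; the basket hangs untouched and still on the stand, upright within 0.3 rad, its bar within 30 mm along and 25 mm across the prongs and -5 to 20 mm in height of the saddle point (angle between the x axis of lid_handle and the x axis of set_tip, either way round below 0.08 rad and velocity of joint lid between -0.05 and 0.05 rad/s and contact force between the fingers and lid above 1 N and x of basket_handle in the frame of hook_saddle between -0.03 and 0.03 m and y of basket_handle in the frame of hook_saddle between -0.025 and 0.025 m and z of basket_handle in the frame of hook_saddle between -0.005 and 0.02 m and angle between basket's own z axis and vertical below 0.3 rad and contact force between basket and hook_stand above 0.5 N and contact force between each of the arm, the fingers and basket below 0.1 N and linear speed of basket below 0.1 m/s); the arm keeps its last pose, push and grip.
It fails at once if the orange set arm is moved by more than 15 mm at its tip (distance of set_tip from where it was at the start of the episode above 0.015 m).
It fails at once if the vial is moved by more than 30 mm (distance of vial from where it was at the start of the episode above 0.03 m).
It fails at once if the clear bottle is moved by more than 30 mm (distance of wipe_bottle from where it was at the start of the episode above 0.03 m).
It fails at once if the clipboard is moved by more than 30 mm (distance of clipboard from where it was at the start of the episode above 0.03 m).
It also fails if it takes over 64 s, if anything falls off the work surface, if the arm or the gripper's body presses on something with over 40 N, if the wrist force passes 120 N, or if a joint passes its speed limit or range.

### The arm

A 6-joint arm with a two-finger parallel gripper is mounted at the origin on the work surface. World frame = base frame: x ahead of the robot, y to its left, z up, the work surface at z = 0. Lengths are in m, angles in rad, forces in N, time in s.
With the tool pointing down it reaches from about 0.35 to 0.775 m from the base axis. Payload 7.3 kg.
Tool frame: the origin (TCP) lies at the very end of the fingers, on their centre line; the grasp point (between the pads) lies 19 mm behind it; x points along the fingers, y is the direction in which the jaws open and shut, and the axes are right-handed (so a half turn about x gives the same grasp; the last joint's range is limited). The gripper opens to 92 mm and grips with 3 to 60 N. Pads are 19 mm wide; open, the fingers measure 130 mm over their backs; the gripper's body (75 mm by 190 mm) begins 47 mm behind the grasp point.
Start: joints at [-1.392, 0.342, 1.524, -0, 1.275, -0.146], TCP at [0.168, -0.498, 0.195] pointing down, gripper open.
Joint ranges: [-2.53, 2.53], [-0.77, 2.02], [0.04, 2.7], [-1, 4.14], [0.28, 2.66], [-3.11, 3.11]. Speed limits (rad/s): [2.57, 2.57, 3.14, 3.14, 3.14, 3.14].

### API

Orientations are given as [roll, pitch, yaw] about the fixed x, y, z axes, in that order (R = Rz(yaw) Ry(pitch) Rx(roll)).
In Python, from cell import observe, vision, job gives the robot as it stands.
- The arm moves only by the tool send_rows, never from a script. Its argument "motion" is a list of rows, each an object with "hand": the opening, from -1 (shut) to 1 (fully open), so that 0 is half open; "slide": the shift along the tool's x, y, z in mm, a list of three; "spin": the turn about the tool's x in rad. In form: [{"hand": hand, "slide": [tx, ty, tz], "spin": spin}, ...]. A call has 1 to 8 rows; each row shifts and turns the pose as measured when the row begins, along the tool's axes as they then stand; what a row does not reach is not made up. A row lasts 1/10 s, in which the tool goes at most 50 mm and 8.59 degrees, less where a joint would pass 70% of its speed; a pose out of reach is approached as far as the arm can. A call with a gripper value outside its range is refused whole. The fingers move at their own pace and stop on an object; "grip_force" is the grip in N (left out, the last holds). Time passes only in rows, so rows that do not move let the fingers close. It gives the time, the measured TCP pose, the force and the opening at its end, in the units of the state.
- observe(): the state, without advancing time (a new reading comes with each control period).
- vision.read_camera(name): name is "scene" or "top" or "wrist"; returns a dict with "pixels" (480x640x3 uint8, blue, green, red), "range_z" (480x640 float32, m along the optical axis (not along the pixel's ray), 0 where there is no reading), "fx", "fy", "cx", "cy" (pixels), "distortion" ([k1, k2, p1, p2, k3] as OpenCV has them; the pictures are not rectified), "world_from_camera" (4x4, takes a point from camera to world coordinates); the wrist camera has in their place "T_tool_cam" (4x4, takes a point from camera to tool coordinates, whose origin is the TCP and whose axes are the tool frame's). Camera axes: x right, y down, z forward; pixel columns grow to the right and rows downward; lengths in m; the calibration is good to about 2 mm. A picture is of the moment at which its call begins: read the wrist's pose just before it.
- job.hand_in(): hands the job in, once; it reports no verdict.
Trained networks look in a picture, given as the dict that the camera call returned (one of the last four; its "shot" number tells which), for a name from the list of things; names that differ only in an ending like _2 or _b are one class to them, and where a whole thing is asked for, a point or a joint stands for the part that bears it (a point fixed in the world has none). Each returns a list of dicts, best first, with "conf" (0 to 1); they miss things now and then, are a little off and sometimes report something else, mostly with a low value. They report only what shows in the picture. A call takes as long as a camera call. They do not tell look-alikes from the thing itself.
- vision.search_frame(picture, thing): "uv" ([column, row] in pixels, amid what is visible of it).
- vision.cut_out(picture, thing): "mask" (480x640 bool, what is visible of it) and "uv" ([column, row] in pixels, amid what is visible of it).
The state is a dict: "time": time; "qpos": joint angles; "qvel": joint speeds; "joint_efforts": joint torques, N m; "tool_pos": TCP position; "tool_rot": TCP orientation; "contact_force": force on the tool from outside, world axes, zero at the start; "torque": the same for the moment, N m; "opening": finger opening in m.
Only numpy, scipy, OpenCV 4.12 (cv2) and the standard library are available. Lean on these libraries where they do the work, as an engineer would, in place of code of your own. Each camera call takes 0.05 s, during which the arm holds its last target.

## Working session

There is one attempt and no reset: what is moved stays moved. The work goes in short steps, Python scripts to look and compute and a tool call to move; the robot and the scene stay as the last step left them, time stands still between calls to the robot, and variables do not carry over. Pictures are saved under pics/ and viewed, and the job is handed in when it is done.

Besides the shell and the picture viewer there is one more tool, called after ">>>" as name(argument=value, ...), one argument or row to a line, values as JSON. send_rows: Moves the arm, as the interface text tells. Its arguments: {"type":"object","properties":{"motion":{"type":"array","items":{"type":"object","properties":{"hand":{"type":"number"},"slide":{"type":"array","items":{"type":"number"}},"spin":{"type":"number"}}}},"grip_force":{"type":"number"}},"required":["motion"]}

```bash
ls; mkdir -p pics; cat > h.py <<'E'
import numpy as np, cv2
from cell import observe, vision, job
from scipy.spatial.transform import Rotation as R
def shot(n,name):
    p=vision.read_camera(n); cv2.imwrite(f'pics/{name}.png',p['pixels']); return p
def wfc(p,st=None):
    if 'world_from_camera' in p: return np.array(p['world_from_camera'])
    T=np.eye(4);T[:3,:3]=R.from_euler('xyz',st['tool_rot']).as_matrix();T[:3,3]=st['tool_pos']
    return T@np.array(p['T_tool_cam'])
def cloud(p,st=None):
    K=np.array([[p['fx'],0,p['cx']],[0,p['fy'],p['cy']],[0,0,1]])
    v,u=np.mgrid[:480,:640]
    uv=np.stack([u,v],-1).reshape(-1,1,2).astype(np.float64)
    n=cv2.undistortPoints(uv,K,np.array(p['distortion'])).reshape(480,640,2)
    z=p['range_z'].astype(float)
    c=np.stack([n[...,0]*z,n[...,1]*z,z,np.ones_like(z)],-1)
    w=c@wfc(p,st).T
    w=w[...,:3]; w[z<=0]=np.nan
    return w
E
python3 - <<'E'
from h import *
print(observe())
for n in ['scene','top']:
    p=shot(n,n+'0'); np.savez(f'{n}0.npz',w=cloud(p),px=p['pixels'])
    print(n,p['fx'],p['world_from_camera'])
    for t in ['basket','basket_handle','hook_stand','lid','lid_handle','set_arm','warmer','vial','wipe_bottle','clipboard']:
        print(t,[(np.round(d['uv']),round(d['conf'],2)) for d in vision.search_frame(p,t)])
print(observe()['time'])
E
```

```text
pics
{'time': 0.0, 'qpos': array([-1.39197238e+00,  3.42730632e-01,  1.52501298e+00,  7.62641965e-06,
        1.27541092e+00, -1.46000332e-01]), 'qvel': array([-3.23346157e-04,  7.43503883e-05,  4.47963700e-04,  3.43970321e-04,
       -1.44031664e-03,  3.60481132e-04]), 'joint_efforts': array([ 7.28538489e-04, -4.31237698e+01, -2.44220603e+01,  7.17666792e-02,
        5.58863534e-02, -1.37028305e-04]), 'tool_pos': array([ 0.16749072, -0.49708269,  0.19444231]), 'tool_rot': array([-1.72146576,  1.56923443,  1.74494895]), 'contact_force': array([-0.67890621, -0.47506433, -0.72814447]), 'torque': array([ 0.00272677, -0.0026903 , -0.00065179]), 'opening': 0.09197823944141936}
scene 517.0066692238868 [[-0.42663469  0.64438739 -0.63462408  1.17796811]
 [ 0.90440889  0.3080265  -0.2952359   0.21679424]
 [ 0.00523474 -0.69991754 -0.71420448  0.86345712]
 [ 0.          0.          0.          1.        ]]
basket [(array([175., 236.]), 0.85), (array([262., 233.]), 0.65), (array([312., 269.]), 0.16)]
basket_handle [(array([267., 236.]), 0.75), (array([173., 236.]), 0.7)]
hook_stand [(array([457
[... 385 characters left out ...]
01  2.39618186e-01]
 [-9.99986255e-01 -5.22902208e-03 -3.83044949e-04 -6.09913973e-02]
 [ 1.53468849e-03 -2.22065786e-01 -9.75030477e-01  1.55671759e+00]
 [ 0.00000000e+00  0.00000000e+00  0.00000000e+00  1.00000000e+00]]
basket [(array([370., 227.]), 0.81), (array([454., 231.]), 0.68)]
basket_handle [(array([368., 231.]), 0.79), (array([459., 231.]), 0.7)]
hook_stand [(array([211., 236.]), 0.96)]
lid [(array([376., 246.]), 0.94)]
lid_handle [(array([377., 247.]), 0.57)]
set_arm [(array([322., 225.]), 0.58)]
warmer [(array([372., 249.]), 0.64)]
vial [(array([276., 317.]), 0.48)]
wipe_bottle [(array([285., 159.]), 0.78)]
clipboard [(array([407., 338.]), 0.58), (array([213., 236.]), 0.47)]
1.1
```

View pics/scene0.png

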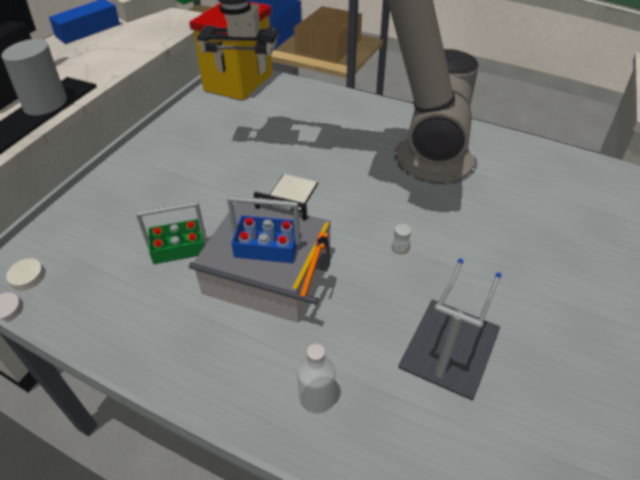

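View pics/top0.png

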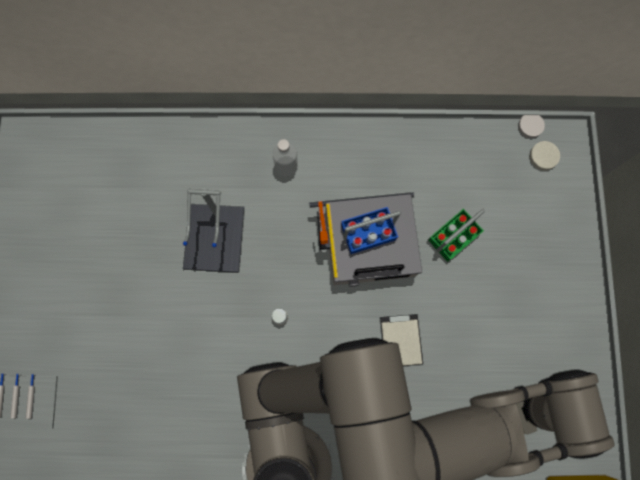

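```bash
cat > m.py <<'E'
from h import *
for n in ['top','scene']:
    d=np.load(n+'0.npz');w=d['w'];px=d['px'].astype(int)
    hsv=cv2.cvtColor(d['px'],cv2.COLOR_BGR2HSV).astype(int)
    H,S,V=hsv[...,0],hsv[...,1],hsv[...,2]
    def rep(nm,m):
        q=w[m]; q=q[~np.isnan(q).any(1)]
        if len(q)<5: print(n,nm,'few',len(q));return
        c=np.median(q,0); e=q[:,:2]-q[:,:2].mean(0); uu,ss,vv=np.linalg.svd(e,full_matrices=False)
        print(n,nm,len(q),'med',c.round(3),'min',np.percentile(q,2,0).round(3),'max',np.percentile(q,98,0).round(3),'axis',np.arctan2(vv[0,1],vv[0,0]).round(3))
        return q
    blue=(H>105)&(H<125)&(S>150)&(V>60)
    near=(w[...,0]>0.2)&(w[...,0]<0.8)&(abs(w[...,1])<0.5)
    rep('blueall',blue&near&(w[...,1]<0)&(w[...,2]>0.09))
    rep('bluetips',blue&near&(w[...,1]>0)&(w[...,2]>0.1))
    rep('yellow',(H>20)&(H<32)&(S>150)&(V>120)&near&(w[...,2]>.05))
    o=rep('orange',(H>5)&(H<18)&(S>180)&(V>120)&near&(w[...,2]>.05))
    # bar: high points over the basket
    rep('bar',near&(w[...,2]>0.206)&(w[...,2]<0.24)&(w[...,1]<0.0)&(w[...,1]>-0.3)&(w[...,0]>0.35))
    rep('hook high',near&(w[...,2]>0.15)&(w[...,2]<0.23)&(w[...,1]>0.1)&(w[...,0]>0.3))
    rep('hook base',near&(w[...,2]>0.007)&(w[...,2]<0.018)&(w[...,1]>0.1)&(w[...,0]>0.3)&(V<110))
    rep('lid',near&(w[...,2]>0.098)&(w[...,2]<0.108)&(w[...,1]<0.03)&(w[...,1]>-0.3))
    rep('blackhandle',near&(w[...,2]>0.13)&(w[...,2]<0.15)&(w[...,1]<0.03)&(w[...,1]>-0.3)&(V<50))
E
python3 m.py
```

```text
top blueall 880 med [ 0.574 -0.197  0.109] min [ 0.524 -0.258  0.099] max [ 0.624 -0.135  0.147] axis 1.92
top bluetips 22 med [0.525 0.178 0.187] min [0.521 0.172 0.181] max [0.53  0.246 0.191] axis -1.626
top yellow 238 med [ 0.554 -0.104  0.101] min [ 0.467 -0.116  0.084] max [ 0.646 -0.094  0.108] axis -3.033
top orange 166 med [ 0.581 -0.081  0.136] min [ 0.542 -0.093  0.099] max [ 0.651 -0.074  0.16 ] axis -1.604
top bar 250 med [ 0.574 -0.195  0.224] min [ 0.552 -0.257  0.215] max [ 0.596 -0.135  0.23 ] axis 1.89
top hook high 578 med [0.617 0.202 0.184] min [0.525 0.166 0.161] max [0.657 0.246 0.204] axis 3.084
top hook base 2888 med [0.572 0.205 0.011] min [0.494 0.134 0.007] max [0.666 0.277 0.017] axis 2.966
top lid 4076 med [ 0.561 -0.193  0.102] min [ 0.462 -0.297  0.098] max [ 0.755 -0.014  0.107] axis -2.398
top blackhandle 196 med [ 0.475 -0.218  0.144] min [ 0.467 -0.274  0.136] max [ 0.485 -0.163  0.149] axis 1.635
scene blueall 1397 med [ 0.603 -0.193  0.128] min [ 0.534 -0.259  0.106] max [ 0.63  -0.129  0.147] axis 1.466
scene bluetips 15 med [0.528 0.243 0.189] min [0.526 0.174 0.187] max [0.533 0.248 0.191] axis 1.516
scene yellow 225 med [ 0.59  -0.101  0.106] min [ 0.466 -0.116  0.103] max [ 0.648 -0.092  0.108] axis 0.107
scene orange 349 med [ 0.601 -0.079  0.128] min [ 0.545 -0.424  0.051] max [ 0.655 -0.071  0.163] axis 1.463
scene bar 451 med [ 0.577 -0.195  0.226] min [ 0.556 -0.258  0.208] max [ 0.6   -0.132  0.231] axis 1.882
scene hook high 1083 med [0.649 0.205 0.188] min [0.528 0.168 0.156] max [0.661 0.247 0.204] axis -0.065
scene hook base 4967 med [0.6   0.219 0.014] min [0.501 0.135 0.01 ] max [0.672 0.28  0.017] axis -0.344
scene lid 4796 med [ 0.617 -0.174  0.104] min [ 0.465 -0.297  0.099] max [ 0.673 -0.074  0.107] axis -0.556
scene blackhandle 96 med [ 0.483 -0.173  0.144] min [ 0.474 -0.272  0.132] max [ 0.559 -0.072  0.148] axis 1.325
```

```bash
python3 - <<'E'
from h import *
s=observe(); M=R.from_euler('xyz',s['tool_rot']).as_matrix(); print(M.round(3)); 
p=shot('wrist','w0'); print(np.array(p['T_tool_cam']).round(3),p['fx'])
E
```

```text
[[ 0.     0.319 -0.948]
 [-0.    -0.948 -0.319]
 [-1.     0.    -0.   ]]
[[-0.    -0.271  0.963 -0.189]
 [ 1.    -0.001 -0.     0.001]
 [ 0.001  0.963  0.271 -0.074]
 [ 0.     0.     0.     1.   ]] 379.24283669715317
```

>>> send_rows(
  motion=[
    {"hand": 1,"slide": [-30,0,0],"spin": -0.149},
    {"hand": 1,"slide": [-30,0,0],"spin": -0.149},
    {"hand": 1,"slide": [-30,0,0],"spin": -0.149},
    {"hand": 1,"slide": [-30,0,0],"spin": -0.149},
    {"hand": 1,"slide": [-30,0,0],"spin": -0.149},
    {"hand": 1,"slide": [-30,0,0],"spin": -0.149},
    {"hand": 1,"slide": [-30,0,0],"spin": -0.149},
    {"hand": 1,"slide": [-30,0,0],"spin": -0.149},
  ],
)

```text
time: 1.95
tool_pos: [0.1672, -0.4955, 0.4396]
tool_rot: [-2.929, 1.56, 1.742]
contact_force: [0.3, -0.6, -0.5]
opening: 0.092
```

```bash
cat > plan.py <<'E'
from h import *
import sys
# usage: plan.py x y z phi  -> total slide & spin
def plan(t,phi):
    s=observe();M=R.from_euler('xyz',s['tool_rot']).as_matrix();p=np.array(s['tool_pos'])
    cur=np.arctan2(M[1,1],M[0,1])
    print('t',round(s['time'],2),'pos',p.round(4),'phi',cur.round(4),'tilt',(M[:,0]).round(3),'open',round(s['opening'],4),'F',np.round(s['contact_force'],1),'q',np.round(s['qpos'],2))
    d=M.T@(np.array(t)-p)*1000
    print('slide',d.round(1),'spin',round(-(phi-cur),4))
if __name__=='__main__': a=list(map(float,sys.argv[1:])); plan(a[:3],a[3])
E
python3 plan.py 0.53 -0.12 0.43 0.314
```

```text
t 1.95 pos [ 0.1672 -0.4955  0.4396] phi -0.041 tilt [-0.002  0.01  -1.   ] open 0.092 F [ 0.3 -0.6 -0.5] q [-1.39  0.3   0.94  0.    1.92 -1.35]
slide [  12.8  347.1 -390. ] spin -0.355
```

>>> send_rows(
  motion=[
    {"hand": 1,"slide": [1,32,-36],"spin": 0},
    {"hand": 1,"slide": [1,32,-36],"spin": 0},
    {"hand": 1,"slide": [1,32,-36],"spin": 0},
    {"hand": 1,"slide": [1,32,-36],"spin": 0},
    {"hand": 1,"slide": [1,32,-36],"spin": 0},
    {"hand": 1,"slide": [1,32,-36],"spin": 0},
    {"hand": 1,"slide": [1,32,-36],"spin": 0},
    {"hand": 1,"slide": [1,32,-36],"spin": 0},
  ],
)

```text
time: 2.75
tool_pos: [0.4394, -0.2138, 0.4362]
tool_rot: [1.716, 1.569, 0.099]
contact_force: [1.7, -0.6, 0.4]
opening: 0.092
```

```bash
python3 plan.py 0.53 -0.12 0.43 0.314
```

```text
t 2.75 pos [ 0.4394 -0.2138  0.4362] phi -0.047 tilt [ 0.002  0.    -1.   ] open 0.092 F [ 1.7 -0.6  0.4] q [-0.61  0.21  1.06  0.    1.87 -0.56]
slide [  6.3  86.1 -98. ] spin -0.361
```

>>> send_rows(
  motion=[
    {"hand": 1,"slide": [2,29,-33],"spin": 0},
    {"hand": 1,"slide": [2,29,-33],"spin": 0},
    {"hand": 1,"slide": [2,29,-33],"spin": 0},
    {"hand": 1,"slide": [0,0,0],"spin": -0.12},
    {"hand": 1,"slide": [0,0,0],"spin": -0.12},
    {"hand": 1,"slide": [0,0,0],"spin": -0.12},
    {"hand": 1,"slide": [0,0,0],"spin": 0},
  ],
)

```text
time: 3.45
tool_pos: [0.5381, -0.1069, 0.428]
tool_rot: [2.851, 1.569, 1.616]
contact_force: [-0.6, 0.2, 0.1]
opening: 0.0923
```

```bash
python3 plan.py 0.53 -0.12 0.43 0.314
python3 - <<'E'
from h import *
s=observe(); p=shot('wrist','w1'); np.savez('w1.npz',w=cloud(p,s),px=p['pixels'],z=p['range_z'])
p=shot('top','top1');np.savez('top1.npz',w=cloud(p),px=p['pixels'])
E
```

```text
t 3.45 pos [ 0.5381 -0.1069  0.428 ] phi 0.3363 tilt [-0.     0.002 -1.   ] open 0.0923 F [-0.6  0.2  0.1] q [-0.34  0.34  0.9   0.    1.9  -0.67]
slide [ -2.  -12.    9.7] spin 0.0223
```

View pics/w1.png

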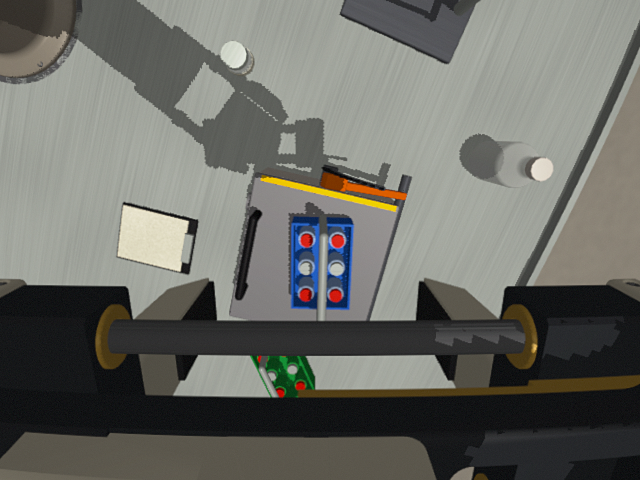

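```bash
cat > m2.py <<'E'
from h import *
d=np.load('w1.npz');w=d['w']
hsv=cv2.cvtColor(d['px'],cv2.COLOR_BGR2HSV).astype(int);H,S,V=[hsv[...,i] for i in range(3)]
roi=np.zeros((480,640),bool); roi[150:320,225:415]=1
def rep(nm,m):
    q=w[m&roi]; q=q[~np.isnan(q).any(1)]
    e=q[:,:2]-q[:,:2].mean(0); vv=np.linalg.svd(e,full_matrices=False)[2]
    print(nm,len(q),'mean',q.mean(0).round(4),'min',np.percentile(q,2,0).round(3),'max',np.percentile(q,98,0).round(3),'ax',np.arctan2(vv[0,1],vv[0,0]).round(3)); return q
Z=w[...,2]
bar=rep('bar',(Z>0.212)&(Z<0.24))
rep('handle',(Z>0.132)&(Z<0.155)&(V<60)&(w[...,0]<0.53))
y=rep('yellow',(H>20)&(H<32)&(S>150)&(V>120))
o=rep('orange',(H>5)&(H<18)&(S>150)&(V>100))
l=rep('lid',(Z>0.095)&(Z<0.108)&(S<40)&(V>70))
rect=cv2.minAreaRect((l[:,:2]*1000).astype(np.float32)); print('lid rect',rect, 'z',np.median(l[:,2]))
b=rep('blue',(H>105)&(H<125)&(S>150)&(Z>0.135)&(Z<.155))
rect=cv2.minAreaRect((b[:,:2]*1000).astype(np.float32)); print('basket rect',rect)
np.save('o.npy',o)
E
python3 m2.py
```

```text
bar 786 mean [ 0.5704 -0.178   0.2248] min [ 0.554 -0.226  0.219] max [ 0.588 -0.133  0.227] ax -1.26
handle 717 mean [ 0.479  -0.2151  0.1437] min [ 0.47  -0.273  0.14 ] max [ 0.489 -0.16   0.146] ax -1.462
yellow 829 mean [ 0.5563 -0.1051  0.1025] min [ 0.467 -0.117  0.1  ] max [ 0.647 -0.093  0.104] ax 0.108
orange 794 mean [ 0.5865 -0.0819  0.1369] min [ 0.54  -0.092  0.102] max [ 0.654 -0.072  0.159] ax 0.081
lid 11282 mean [ 0.5599 -0.1964  0.1009] min [ 0.463 -0.314  0.097] max [ 0.666 -0.105  0.103] ax 0.73
lid rect ((565.8460693359375, -187.86770629882812), (209.58119201660156, 261.10406494140625), 6.108607769012451) z 0.10104854298639443
blue 790 mean [ 0.5758 -0.1909  0.1418] min [ 0.524 -0.262  0.136] max [ 0.628 -0.13   0.145] ax -1.228
basket rect ((566.8712158203125, -165.64291381835938), (79.40068054199219, 184.88589477539062), 18.163599014282227)
```

```bash
python3 - <<'E'
from h import *
o=np.load('o.npy'); c=np.array([np.cos(.107),np.sin(.107)]); n=np.array([-c[1],c[0]])
h=np.array([0.668,-0.195])
a=(o[:,:2]-h)@c; b=(o[:,:2]-h)@n; z=o[:,2]-0.09
for lo in np.arange(-0.14,0.02,0.01):
    m=(a>=lo)&(a<lo+.01)
    if m.sum()>3: print(lo.round(2),m.sum(),'z',np.percentile(z[m],[5,50,95]).round(4),'b',np.percentile(b[m],[5,50,95]).round(4))
d=np.load('w1.npz'); w=d['w']
cv2.imwrite('pics/crop.png',cv2.resize(d['px'][150:220,300:420],None,fx=6,fy=6,interpolation=cv2.INTER_NEAREST))
E
```

```text
-0.12 79 z [0.0595 0.0656 0.069 ] b [0.1156 0.1233 0.1305]
-0.11 116 z [0.0629 0.0663 0.0688] b [0.1148 0.1226 0.1303]
-0.1 102 z [0.0585 0.0614 0.0637] b [0.1148 0.1219 0.1292]
-0.09 78 z [0.051  0.0563 0.0594] b [0.115  0.1211 0.1276]
-0.08 63 z [0.0453 0.0489 0.051 ] b [0.1158 0.1204 0.1249]
-0.07 58 z [0.0414 0.044  0.0465] b [0.1162 0.1207 0.125 ]
-0.06 55 z [0.0371 0.0396 0.058 ] b [0.1157 0.1206 0.1262]
-0.05 48 z [0.032  0.0345 0.0373] b [0.1156 0.1196 0.1235]
-0.04 38 z [0.026 0.029 0.032] b [0.1155 0.1193 0.1226]
-0.03 51 z [0.0216 0.0243 0.0268] b [0.1159 0.1203 0.1247]
-0.02 46 z [0.0167 0.0192 0.0228] b [0.1163 0.1205 0.1247]
-0.01 46 z [0.0122 0.0146 0.0175] b [0.1161 0.1204 0.1247]
0.0 14 z [0.0103 0.0113 0.0134] b [0.1164 0.1208 0.1241]
```

View pics/crop.png

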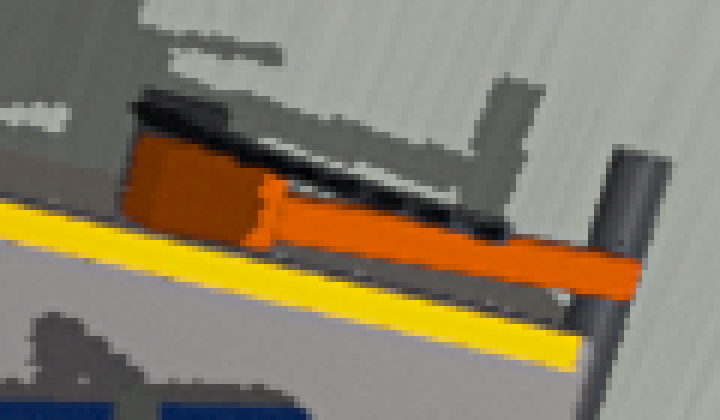

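```bash
python3 plan.py 0.576 -0.195 0.202 0.312; python3 - <<'E'
import numpy as np
from h import *
o=np.load('o.npy'); c=np.array([np.cos(.107),np.sin(.107)]);a=(o[:,:2]-[0.668,-.195])@c
for lo in(-.095,-.105,-.08):
  m=(a>lo)&(a<0); p=np.polyfit(a[m],o[m,2]-.09,1);r=abs(o[m,2]-.09-np.polyval(p,a[m]));p=np.polyfit(a[m][r<.004],o[m,2][r<.004]-.09,1);print(p,np.arctan(-p[0]))
E
```

```text
t 3.55 pos [ 0.538  -0.1071  0.4281] phi 0.3314 tilt [ 0.     0.002 -1.   ] open 0.0919 F [ 0.2  0.6 -0. ] q [-0.34  0.34  0.9   0.    1.9  -0.67]
slide [225.9   7.2  95.9] spin 0.0194
[-0.51180878  0.01145228] 0.4730499413779984
[-0.51886967  0.01120509] 0.4786291381108492
[-0.49173656  0.01207114] 0.45701502719414727
```

>>> send_rows(
  motion=[
    {"hand": 1,"slide": [0,2.4,32],"spin": 0},
    {"hand": 1,"slide": [0,2.4,32],"spin": 0},
    {"hand": 1,"slide": [0,2.4,32],"spin": 0.019},
    {"hand": 1,"slide": [40,0,0],"spin": 0},
    {"hand": 1,"slide": [40,0,0],"spin": 0},
    {"hand": 1,"slide": [40,0,0],"spin": 0},
    {"hand": 1,"slide": [20,0,0],"spin": 0},
    {"hand": 1,"slide": [0,0,0],"spin": 0},
  ],
)

```text
time: 4.35
tool_pos: [0.5795, -0.2032, 0.2873]
tool_rot: [0.998, 1.559, -0.29]
contact_force: [-0.2, -0.6, -0.3]
opening: 0.092
```

```bash
python3 plan.py 0.576 -0.195 0.202 0.312; python3 - <<'E'
from h import *
s=observe(); p=shot('wrist','w2'); w=cloud(p,s)
m=(w[...,2]>0.21)&(w[...,2]<0.24)&(abs(w[...,1]+.195)<.09)&(abs(w[...,0]-.576)<.06)
q=w[m];print(len(q),q.mean(0),q.min(0),q.max(0))
E
```

```text
t 4.35 pos [ 0.5795 -0.2032  0.2873] phi 0.2831 tilt [ 0.012 -0.003 -1.   ] open 0.092 F [-0.2 -0.6 -0.3] q [-0.46  0.46  1.09  0.    1.58 -0.75]
slide [85.2 -1.9 -9.4] spin -0.0289
2703 [ 0.57551784 -0.19206219  0.22500989] [ 0.55341343 -0.26138555  0.22046706] [ 0.60096248 -0.13212213  0.22800504]
```

View pics/w2.png

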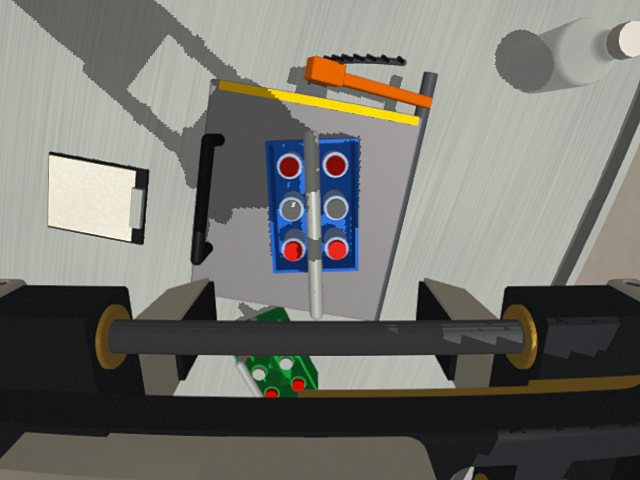

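>>> send_rows(
  motion=[
    {"hand": 1,"slide": [10,-1,-8],"spin": -0.029},
    {"hand": 1,"slide": [30,0,0],"spin": 0},
    {"hand": 1,"slide": [25,0,0],"spin": 0},
    {"hand": 1,"slide": [0,0,0],"spin": 0},
  ],
)

```text
time: 4.8
tool_pos: [0.5812, -0.1985, 0.231]
tool_rot: [0.877, 1.542, -0.387]
contact_force: [0.8, 0.8, -0.0]
opening: 0.0918
```

```bash
python3 plan.py 0.576 -0.196 0.202 0.312
```

```text
t 4.8 pos [ 0.5812 -0.1985  0.231 ] phi 0.3072 tilt [ 0.027 -0.011 -1.   ] open 0.0918 F [ 0.8  0.8 -0. ] q [-0.45  0.47  1.23  0.    1.42 -0.76]
slide [28.9 -4.9 -4.5] spin -0.0048
```

>>> send_rows(
  motion=[
    {"hand": 1,"slide": [14,-4.5,-4],"spin": 0},
    {"hand": 1,"slide": [14,0,0],"spin": 0},
    {"hand": 1,"slide": [0,0,0],"spin": 0},
  ],
)

```text
time: 5.1
tool_pos: [0.5797, -0.1981, 0.2104]
tool_rot: [0.861, 1.531, -0.406]
contact_force: [0.1, 0.9, -1.3]
opening: 0.0915
```

```bash
python3 plan.py 0.576 -0.196 0.202 0.312
```

```text
t 5.1 pos [ 0.5797 -0.1981  0.2104] phi 0.3043 tilt [ 0.037 -0.016 -0.999] open 0.0915 F [ 0.1  0.9 -1.3] q [-0.46  0.47  1.28  0.    1.35 -0.76]
slide [ 8.2 -3.1 -3.4] spin -0.0077
```

>>> send_rows(
  motion=[
    {"hand": 1,"slide": [8,-3,-3],"spin": 0},
    {"hand": 1,"slide": [2,0,0],"spin": 0},
    {"hand": 1,"slide": [0,0,0],"spin": 0},
  ],
)

```text
time: 5.4
tool_pos: [0.5783, -0.1974, 0.205]
tool_rot: [0.853, 1.523, -0.415]
contact_force: [0.4, -0.1, -0.7]
opening: 0.0919
```

```bash
python3 plan.py 0.576 -0.196 0.202 0.312; python3 -c "
from h import *
shot('wrist','w3')"
```

```text
t 5.4 pos [ 0.5783 -0.1974  0.205 ] phi 0.3034 tilt [ 0.044 -0.019 -0.999] open 0.0919 F [ 0.4 -0.1 -0.7] q [-0.46  0.46  1.31  0.    1.32 -0.76]
slide [ 2.9 -1.8 -2.1] spin -0.0086
```

View pics/w3.png

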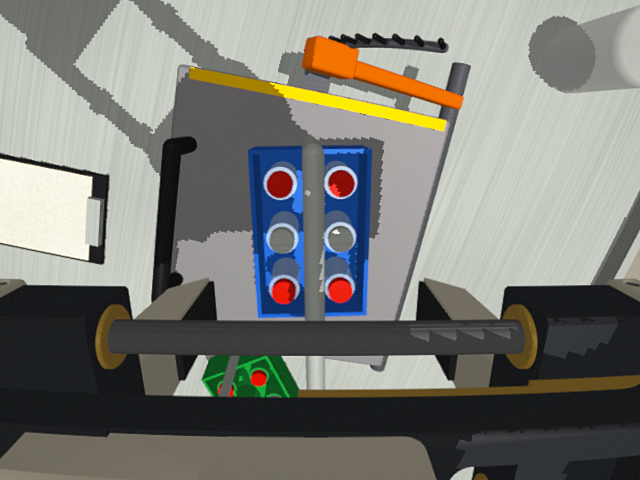

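>>> send_rows(
  grip_force=30,
  motion=[
    {"hand": -1,"slide": [2,0,0],"spin": 0},
    {"hand": -1,"slide": [0,0,0],"spin": 0},
    {"hand": -1,"slide": [0,0,0],"spin": 0},
    {"hand": -1,"slide": [0,0,0],"spin": 0},
    {"hand": -1,"slide": [0,0,0],"spin": 0},
    {"hand": -1,"slide": [0,0,0],"spin": 0},
    {"hand": -1,"slide": [0,0,0],"spin": 0},
  ],
)

```text
time: 6.15
tool_pos: [0.5788, -0.1976, 0.2038]
tool_rot: [0.854, 1.522, -0.415]
contact_force: [-0.2, 1.0, -0.6]
opening: 0.0406
```

```bash
python3 plan.py 0.576 -0.196 0.202 0.312
```

```text
t 6.15 pos [ 0.5788 -0.1976  0.2038] phi 0.3032 tilt [ 0.045 -0.02  -0.999] open 0.0406 F [-0.2  1.  -0.6] q [-0.46  0.47  1.31  0.    1.32 -0.76]
slide [ 1.6 -2.2 -2.4] spin -0.0088
```

Still closing; wait more.

>>> send_rows(
  motion=[
    {"hand": -1,"slide": [0,0,0],"spin": 0},
    {"hand": -1,"slide": [0,0,0],"spin": 0},
    {"hand": -1,"slide": [0,0,0],"spin": 0},
    {"hand": -1,"slide": [0,0,0],"spin": 0},
    {"hand": -1,"slide": [0,0,0],"spin": 0},
    {"hand": -1,"slide": [0,0,0],"spin": 0},
  ],
)

```text
time: 6.75
tool_pos: [0.5787, -0.1976, 0.2038]
tool_rot: [0.853, 1.522, -0.415]
contact_force: [-0.4, -0.5, 0.4]
opening: 0.0002
```

```bash
python3 plan.py 0.576 -0.196 0.202 0.312
```

```text
t 6.75 pos [ 0.5787 -0.1976  0.2038] phi 0.3033 tilt [ 0.045 -0.02  -0.999] open 0.0002 F [-0.4 -0.5  0.4] q [-0.46  0.47  1.31  0.    1.32 -0.76]
slide [ 1.7 -2.2 -2.4] spin -0.0087
```

```bash
python3 - <<'E'
from h import *
s=observe(); p=shot('wrist','w4')
p=shot('scene','s4'); w=cloud(p); np.savez('s4.npz',w=w,px=p['pixels'])
cv2.imwrite('pics/s4c.png',cv2.resize(p['pixels'][150:320,150:400],None,fx=3,fy=3))
E
```

```text
(no output)
```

View pics/w4.png

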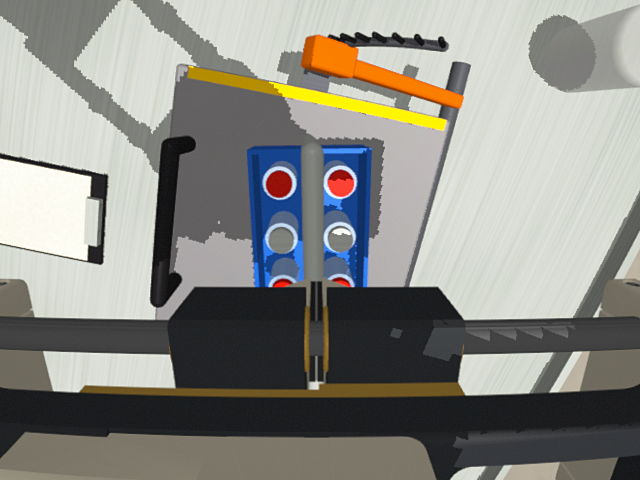

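View pics/s4c.png

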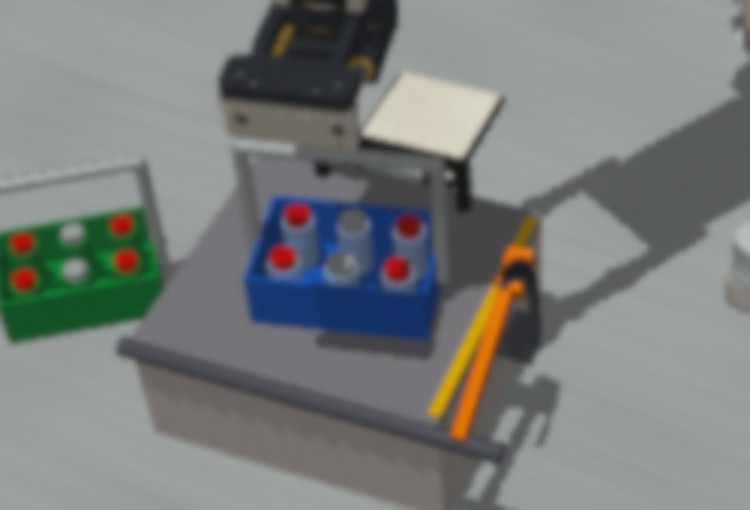

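```bash
python3 - <<'E'
from h import *
s=observe(); p=vision.read_camera('wrist')
s2=dict(s); s2['tool_pos']=[0,0,0]; s2['tool_rot']=[0,0,0]
w=cloud(p,s2)*1000
for r in (260,280,290,300,320,340,360,380,385):
    print(r,[tuple(w[r,c].round(0)) for c in (290,300,306,311,316,320,325,330)])
d=np.load('s4.npz')['w']
m=(d[...,2]>0.19)&(d[...,2]<0.3)&(abs(d[...,1]+.195)<.12)&(abs(d[...,0]-.576)<.1)
q=d[m]; print('scene low pts of gripper'); 
for y in np.arange(-.27,-.12,.01):
    k=abs(q[:,1]-y)<.005; 
    if k.sum(): print(y.round(2),k.sum(),q[k].min(0).round(3),np.median(q[k],0).round(3))
E
```

```text
260 [(np.float64(96.0), np.float64(-20.0), np.float64(24.0)), (np.float64(101.0), np.float64(-12.0), np.float64(26.0)), (np.float64(-22.0), np.float64(-4.0), np.float64(-16.0)), (np.float64(-22.0), np.float64(-1.0), np.float64(-16.0)), (np.float64(-22.0), np.float64(1.0), np.float64(-16.0)), (np.float64(-22.0), np.float64(3.0), np.float64(-16.0)), (np.float64(101.0), np.float64(8.0), np.float64(26.0)), (np.float64(93.0), np.float64(12.0), np.float64(23.0))]
280 [(np.float64(63.0), np.float64(-18.0), np.float64(28.0)), (np.float64(100.0), np.float64(-12.0), np.float64(43.0)), (np.float64(-34.0), np.float64(-4.0), np.float64(-10.0)), (np.float64(-22.0), np.float64(-1.0), np.float64(-6.0)), (np.float64(-22.0), np.float64(1.0), np.float64(-6.0)), (np.float64(-21.0), np.float64(3.0), np.float64(-5.0)), (np.float64(-34.0), np.float64(5.0), np.float64(-10.0)), (np.float64(64.0), np.float64(11.0), np.float64(29.0))]
290 [(np.float64(-104.0), np.float64(-5.0), np.float64(-36.0)), (np.float64(-103.0), np.float64(-3.0), np.float64(-35.0)), (np.float64(-44.0), np.float64(-3.0), np.float64(-10.0)
[... 3183 characters left out ...]
589 -0.255  0.19 ] [ 0.596 -0.253  0.216]
-0.24 30 [ 0.588 -0.245  0.222] [ 0.592 -0.24   0.228]
-0.23 28 [ 0.584 -0.234  0.219] [ 0.589 -0.23   0.227]
-0.22 29 [ 0.579 -0.224  0.221] [ 0.586 -0.221  0.227]
-0.21 26 [ 0.578 -0.215  0.22 ] [ 0.582 -0.209  0.227]
-0.2 24 [ 0.577 -0.204  0.22 ] [ 0.58  -0.199  0.227]
-0.19 27 [ 0.487 -0.194  0.221] [ 0.576 -0.19   0.227]
-0.18 31 [ 0.568 -0.185  0.222] [ 0.573 -0.179  0.227]
-0.17 27 [ 0.562 -0.174  0.22 ] [ 0.569 -0.17   0.227]
-0.16 30 [ 0.56  -0.165  0.222] [ 0.567 -0.161  0.227]
-0.15 31 [ 0.554 -0.155  0.222] [ 0.564 -0.149  0.227]
-0.14 54 [ 0.555 -0.144  0.193] [ 0.56  -0.138  0.223]
-0.13 53 [ 0.552 -0.135  0.191] [ 0.559 -0.133  0.212]
```

```bash
python3 - <<'E'
from h import *
s=observe()
d=np.load('s4.npz')['w'];M=R.from_euler('xyz',s['tool_rot']).as_matrix()
t=(d-np.array(s['tool_pos']))@M*1000
m=(t[...,0]<10)&(t[...,0]>-150)&(abs(t[...,1])<120)&(abs(t[...,2])<80)
print(m.sum())
q=t[m]
for x in range(-150,10,10):
    k=q[(q[:,0]>=x)&(q[:,0]<x+10)]
    if len(k): print(x,len(k),'y',np.percentile(k[:,1],[1,50,99]).round(0),'z',np.percentile(k[:,2],[1,50,99]).round(0))
E
```

```text
3099
-150 1008 y [-90.  66.  95.] z [-35.  -6.  35.]
-140 437 y [-81.  47.  96.] z [-36.  -5.  34.]
-130 518 y [-81.  25.  93.] z [-36. -13.  35.]
-120 383 y [-81.  38.  88.] z [-36. -23.  34.]
-110 262 y [-81.  85.  88.] z [-36. -12.  37.]
-100 8 y [-81.  84.  85.] z [-34. -26.  31.]
-30 305 y [-6.  1.  5.] z [-68. -13.  64.]
-20 94 y [-3.  1.  4.] z [-70.  23.  65.]
-10 41 y [-3.  1.  4.] z [-70.  57.  66.]
0 43 y [-3.  0.  4.] z [-70.  56.  66.]
```

```bash
python3 - <<'E'
from h import *
i=np.load('s4.npz')['px']; cv2.imwrite('pics/s4d.png',cv2.resize(i[130:230,210:290],None,fx=7,fy=6,interpolation=cv2.INTER_CUBIC))
i=cv2.imread('pics/w4.png'); cv2.imwrite('pics/w4c.png',cv2.resize(i[250:400,260:370],None,fx=6,fy=4,interpolation=cv2.INTER_CUBIC))
E
```

```text
(no output)
```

View pics/s4d.png

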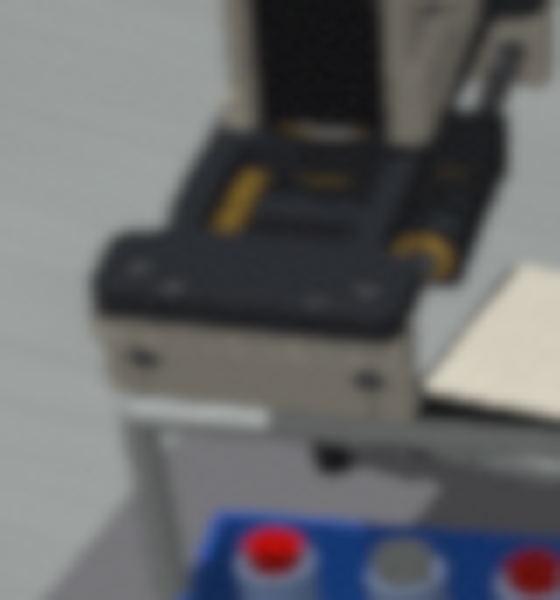

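View pics/w4c.png

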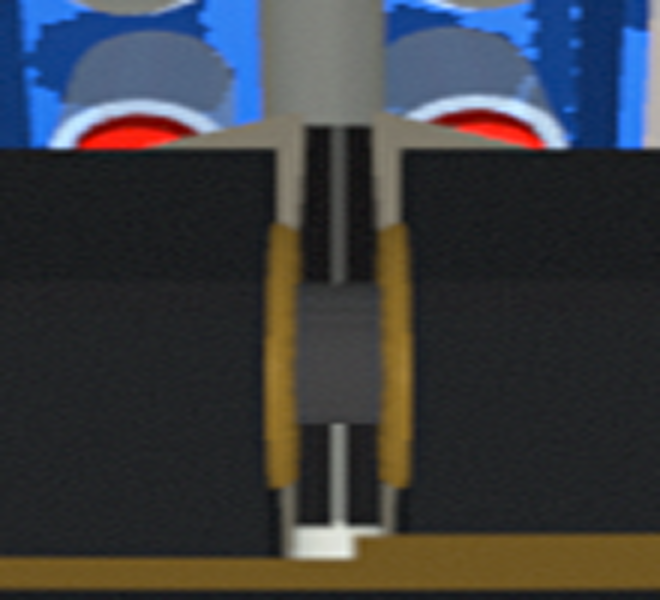

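```bash
python3 - <<'E'
from h import *
s=observe(); p=vision.read_camera('wrist')
s2=dict(s); s2['tool_pos']=[0,0,0]; s2['tool_rot']=[0,0,0]
t=cloud(p,s2)*1000
def tab(t,nm):
    print(nm)
    m=(abs(t[...,1])<75)&(t[...,2]>-45)&(t[...,2]<60)&(t[...,0]<10)
    q=t[m]
    for x in range(-140,10,10):
        k=q[(q[:,0]>=x)&(q[:,0]<x+10)]
        if len(k): print(x,len(k),'|y|',np.percentile(abs(k[:,1]),[1,50,99]).round(0),'z',np.percentile(k[:,2],[1,50,99]).round(0))
tab(t,'closed')
d=np.load('w1.npz')
# w1 tool pose
M=None
import math
rot=[2.851,1.569,1.616];pos=[0.5381,-0.1069,0.428]
M=R.from_euler('xyz',rot).as_matrix()
tab((d['w']-pos)@M*1000,'open w1')
E
```

```text
closed
-140 32785 |y| [ 1. 31. 66.] z [-26. -25.  -8.]
-130 17683 |y| [ 2. 17. 59.] z [-35. -25. -20.]
-120 21980 |y| [ 1. 31. 74.] z [-36. -29. -21.]
-110 4041 |y| [ 1. 18. 71.] z [-36. -35. -29.]
-100 29 |y| [1. 1. 3.] z [-4. -2.  1.]
-90 2 |y| [1. 1. 1.] z [8. 8. 9.]
-80 329 |y| [0. 1. 3.] z [-0.  5. 10.]
-70 124 |y| [0. 2. 3.] z [-9. -9. -8.]
-60 198 |y| [0. 2. 4.] z [-11.  -9.  -8.]
-50 267 |y| [ 0.  2. 12.] z [-11.  -9.   3.]
-40 314 |y| [ 0.  4. 12.] z [-11. -10.  -8.]
-30 1725 |y| [0. 2. 5.] z [-45. -25.  55.]
-20 184 |y| [0. 4. 6.] z [-44. -19.  56.]
open w1
-140 32630 |y| [ 1. 31. 66.] z [-26. -25.  -8.]
-130 15393 |y| [ 2. 56. 73.] z [-35. -24.   8.]
-120 25339 |y| [ 1. 43. 72.] z [-36. -29.   9.]
-110 6198 |y| [ 4. 49. 74.] z [-36. -34.  24.]
-100 1301 |y| [47. 48. 50.] z [-13.  -6.   4.]
-90 1015 |y| [47. 48. 50.] z [-7.  1. 11.]
-80 998 |y| [45. 47. 62.] z [-11.   5.  11.]
-70 1427 |y| [45. 53. 64.] z [-11. -10.  10.]
-60 1280 |y| [45. 51. 64.] z [-11. -10.  -1.]
-50 1144 |y| [45. 49. 62.] z [-11. -10.   4.]
-40 732 |y| [45. 47. 57.] z [-11.  -7.   9.]
-30 4 |y| [47. 48. 51.] z [-9. -6.  1.]
```

```bash
python3 - <<'E'
from h import *
d=np.load('w1.npz')
rot=[2.851,1.569,1.616];pos=[0.5381,-0.1069,0.428]
t=(d['w']-pos)@R.from_euler('xyz',rot).as_matrix()*1000
m=(abs(t[...,1])>40)&(abs(t[...,1])<66)&(t[...,2]>-14)&(t[...,2]<12)&(t[...,0]<10)
for s in(-1,1):
    q=t[m&(t[...,1]*s>0)]; print(np.sort(q[:,0])[-40::5].round(1))
    print(np.percentile(s*q[:,1],[0.1,1,5,50,95,99]).round(1))
i=d['px'];cv2.imwrite('pics/w1c.png',cv2.resize(i[260:400,80:560],None,fx=1.66,fy=3))
E
```

```text
[-31.9 -31.8 -31.6 -31.5 -31.4 -31.3 -31.1 -30.9]
[44.5 44.7 44.9 47.4 59.3 61.8]
[-31.8 -31.8 -31.5 -31.3 -31.3 -31.2 -30.8 -30.4]
[46.2 46.5 46.7 49.5 65.4 65.9]
```

View pics/w1c.png

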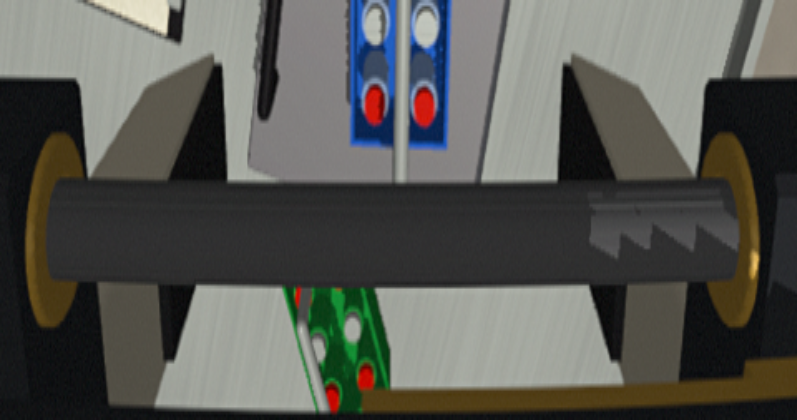

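>>> send_rows(
  motion=[
    {"hand": 1,"slide": [-30,0,0],"spin": 0},
    {"hand": 1,"slide": [-10,0,0],"spin": 0},
    {"hand": 1,"slide": [-10,0,0],"spin": 0},
    {"hand": 1,"slide": [-10,0,0],"spin": 0},
    {"hand": 1,"slide": [0,0,0],"spin": 0},
    {"hand": 1,"slide": [0,0,0],"spin": 0},
    {"hand": 1,"slide": [0,0,0],"spin": 0},
    {"hand": 1,"slide": [0,0,0],"spin": 0},
  ],
)

```text
time: 7.75
tool_pos: [0.575, -0.1959, 0.2627]
tool_rot: [0.858, 1.527, -0.41]
contact_force: [-0.6, -0.1, 0.1]
opening: 0.0601
```

```bash
python3 plan.py 0.576 -0.196 0.171 0.312
```

```text
t 7.75 pos [ 0.575  -0.1959  0.2627] phi 0.303 tilt [ 0.04  -0.017 -0.999] open 0.0601 F [-0.6 -0.1  0.1] q [-0.46  0.43  1.2   0.    1.46 -0.76]
slide [91.7 -2.1 -2.3] spin -0.009
```

>>> send_rows(
  motion=[
    {"hand": 1,"slide": [45,-2,-2],"spin": -0.009},
    {"hand": 1,"slide": [45,0,0],"spin": 0},
    {"hand": 1,"slide": [0,0,0],"spin": 0},
  ],
)

```text
time: 8.05
tool_pos: [0.5766, -0.1964, 0.1708]
tool_rot: [0.847, 1.525, -0.412]
contact_force: [-0.3, 0.4, -0.4]
opening: 0.0841
```

```bash
python3 plan.py 0.576 -0.196 0.171 0.312
```

```text
t 8.05 pos [ 0.5766 -0.1964  0.1708] phi 0.3124 tilt [ 0.042 -0.018 -0.999] open 0.0841 F [-0.3  0.4 -0.4] q [-0.46  0.49  1.37  0.    1.24 -0.77]
slide [-0.3 -0.4 -0.6] spin 0.0004
```

>>> send_rows(
  motion=[
    {"hand": -1,"slide": [0,0,0],"spin": 0},
    {"hand": -1,"slide": [0,0,0],"spin": 0},
    {"hand": -1,"slide": [0,0,0],"spin": 0},
    {"hand": -1,"slide": [0,0,0],"spin": 0},
    {"hand": -1,"slide": [0,0,0],"spin": 0},
    {"hand": -1,"slide": [0,0,0],"spin": 0},
    {"hand": -1,"slide": [0,0,0],"spin": 0},
    {"hand": -1,"slide": [0,0,0],"spin": 0},
  ],
)

```text
time: 8.85
tool_pos: [0.58, -0.198, 0.1796]
tool_rot: [0.838, 1.513, -0.421]
contact_force: [0.6, 0.1, -0.8]
opening: 0.0292
```

>>> send_rows(
  motion=[
    {"hand": -1,"slide": [0,0,0],"spin": 0},
    {"hand": -1,"slide": [0,0,0],"spin": 0},
    {"hand": -1,"slide": [0,0,0],"spin": 0},
    {"hand": -1,"slide": [0,0,0],"spin": 0},
    {"hand": -1,"slide": [0,0,0],"spin": 0},
  ],
)

```text
time: 9.35
tool_pos: [0.5795, -0.1981, 0.1794]
tool_rot: [0.831, 1.514, -0.428]
contact_force: [-1.2, -0.0, 1.0]
opening: 0.0088
```

```bash
python3 plan.py 0.576 -0.196 0.171 0.312; python3 - <<'E'
from h import *
p=shot('wrist','w5')
E
```

```text
t 9.35 pos [ 0.5795 -0.1981  0.1794] phi 0.3127 tilt [ 0.052 -0.024 -0.998] open 0.0088 F [-1.2 -0.   1. ] q [-0.46  0.48  1.35  0.    1.25 -0.77]
slide [ 8.2 -3.  -3.4] spin 0.0007
```

View pics/w5.png

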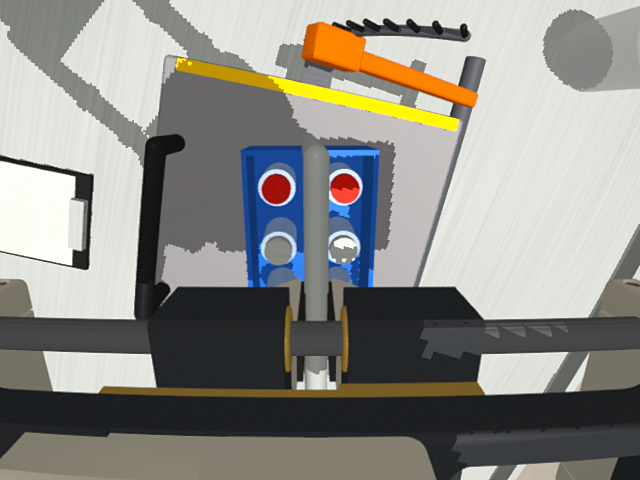

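>>> send_rows(
  motion=[
    {"hand": -1,"slide": [-20,0,0],"spin": 0},
    {"hand": -1,"slide": [-35,0,0],"spin": 0},
    {"hand": -1,"slide": [-35,0,0],"spin": 0},
    {"hand": -1,"slide": [-35,0,0],"spin": 0},
    {"hand": -1,"slide": [0,0,0],"spin": 0},
    {"hand": -1,"slide": [0,0,0],"spin": 0},
  ],
)

```text
time: 10.0
tool_pos: [0.5714, -0.1938, 0.303]
tool_rot: [0.858, 1.525, -0.401]
contact_force: [0.3, 0.8, -3.8]
opening: 0.0089
```

```bash
python3 plan.py 0.40 0.21 0.305 -0.06; python3 - <<'E'
from h import *
p=shot('scene','s6'); w=cloud(p); np.savez('s6.npz',w=w,px=p['pixels'])
E
```

```text
t 10.0 pos [ 0.5714 -0.1938  0.303 ] phi 0.3126 tilt [ 0.042 -0.018 -0.999] open 0.0089 F [ 0.3  0.8 -3.8] q [-0.46  0.41  1.13  0.    1.56 -0.77]
slide [ -16.4  -38.8 -436.7] spin 0.3726
```

View pics/s6.png

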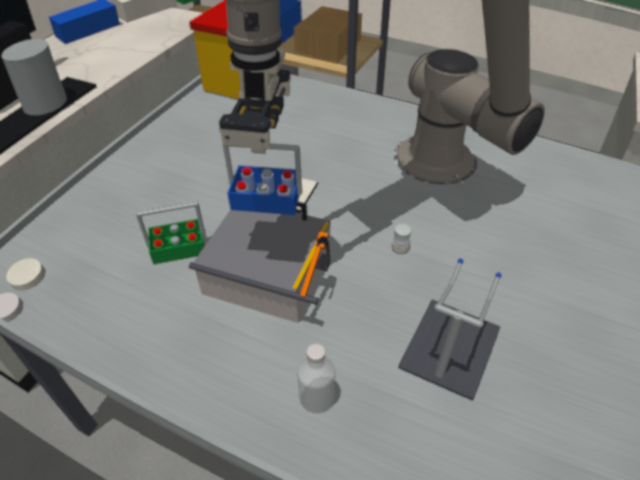

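```bash
python3 plan.py 0.46 0.208 0.303 -0.06; python3 - <<'E'
from h import *
for f in ('s6','top1','top0'):
    d=np.load(f+'.npz'); w=d['w']
    hsv=cv2.cvtColor(d['px'],cv2.COLOR_BGR2HSV).astype(int);H,S,V=[hsv[...,i] for i in range(3)]
    X,Y,Z=w[...,0],w[...,1],w[...,2]
    t=(H>105)&(H<125)&(S>120)&(V>60)&(Y>0.1)&(Y<0.3)&(X>.5)&(X<.56)&(Z>.15)
    for s in (0,1):
        k=t&((Y>.21) if s else (Y<.21)); print(f,'tip',k.sum(),w[k].mean(0).round(4))
    for s in (0,1):
        k=(Z>.155)&(Z<.198)&(X>.54)&(X<.635)&((Y>.22)&(Y<.27) if s else (Y<.2)&(Y>.15))
        if k.sum()>5:
            q=w[k]; pf=np.polyfit(q[:,0],q[:,1],1); print('prong',k.sum(),q.mean(0).round(4),'slope',pf[0].round(3), 'y@.5625',np.polyval(pf,.5625).round(4),'zmin', [np.median(q[abs(q[:,0]-x)<.006,2]).round(4) for x in (.545,.555,.565,.575,.585,.6)])
    k=(Z>.19)&(Z<.215)&(X>.63)&(X<.68)&(Y>.15)&(Y<.27); q=w[k]; print('cross',k.sum(),q.mean(0).round(4),np.percentile(q,[2,98],0).round(3))
E
```

```text
t 10.05 pos [ 0.5715 -0.1938  0.3033] phi 0.3127 tilt [ 0.043 -0.018 -0.999] open 0.0087 F [ 0.4 -0.4 -1.6] q [-0.46  0.41  1.13  0.    1.56 -0.77]
slide [ -11.7   17.5 -416.5] spin 0.3727
s6 tip 13 [0.5275 0.1762 0.1893]
s6 tip 15 [0.5308 0.2454 0.189 ]
prong 167 [0.5824 0.1738 0.1776] slope -0.051 y@.5625 0.1748 zmin [np.float64(0.1727), np.float64(0.1701), np.float64(0.1702), np.float64(0.1714), np.float64(0.1745), np.float64(0.1805)]
prong 188 [0.5819 0.2424 0.1778] slope -0.053 y@.5625 0.2434 zmin [np.float64(0.1756), np.float64(0.1713), np.float64(0.1712), np.float64(0.1709), np.float64(0.1744), np.float64(0.1804)]
cross 470 [0.6528 0.2055 0.1997] [[0.632 0.167 0.191]
 [0.661 0.242 0.205]]
top1 tip 16 [0.5241 0.1743 0.1865]
top1 tip 11 [0.5272 0.244  0.1849]
prong 137 [0.5891 0.1709 0.176 ] slope -0.055 y@.5625 0.1724 zmin [np.float64(0.1699), np.float64(0.1661), np.float64(0.1673), np.float64(0.1688), np.float64(0.1722), np.float64(0.1776)]
prong 141 [0.5888 0.2412 0.1752] slope -0.047 y@.5625 0.2424 zmin [np.float64(0.1726), np.float64(0.1685), np.float64(0.1677), np.float64(0.1689), np.float64(0.1696), np.float64(0.1777)]
cross 206 [0.6487 0.2032 0.1981] [[0.633 0.165 0.19 ]
 [0.658 0.241 0.205]]
top0 tip 16 [0.5242 0.1744 0.1859]
top0 tip 11 [0.527  0.2437 0.186 ]
prong 138 [0.5884 0.1708 0.176 ] slope -0.049 y@.5625 0.1721 zmin [np.float64(0.1697), np.float64(0.1667), np.float64(0.1691), np.float64(0.1689), np.float64(0.1719), np.float64(0.1781)]
prong 143 [0.5888 0.2412 0.1754] slope -0.05 y@.5625 0.2425 zmin [np.float64(0.1748), np.float64(0.1665), np.float64(0.1671), np.float64(0.1689), np.float64(0.1709), np.float64(0.1768)]
cross 205 [0.6487 0.2034 0.198 ] [[0.634 0.165 0.191]
 [0.658 0.241 0.205]]
```

>>> send_rows(
  motion=[
    {"hand": -1,"slide": [-1,2,-25],"spin": 0},
    {"hand": -1,"slide": [-1,2,-35],"spin": 0},
    {"hand": -1,"slide": [-1,2,-40],"spin": 0},
    {"hand": -1,"slide": [-1,2,-40],"spin": 0},
    {"hand": -1,"slide": [-1,2,-40],"spin": 0},
    {"hand": -1,"slide": [-1,2,-40],"spin": 0},
    {"hand": -1,"slide": [-1,2,-40],"spin": 0},
    {"hand": -1,"slide": [-1,2,-40],"spin": 0},
  ],
)

```text
time: 10.85
tool_pos: [0.4878, 0.1024, 0.287]
tool_rot: [0.56, 1.549, -0.708]
contact_force: [0.2, -0.1, -2.1]
opening: 0.0091
```

>>> send_rows(
  motion=[
    {"hand": -1,"slide": [-1,2,-40],"spin": 0},
    {"hand": -1,"slide": [-1,2,-35],"spin": 0},
    {"hand": -1,"slide": [-1,0,-20],"spin": 0},
    {"hand": -1,"slide": [0,0,0],"spin": 0.1},
    {"hand": -1,"slide": [0,0,0],"spin": 0.1},
    {"hand": -1,"slide": [0,0,0],"spin": 0.1},
    {"hand": -1,"slide": [0,0,0],"spin": 0.07},
    {"hand": -1,"slide": [0,0,0],"spin": 0},
  ],
)

```text
time: 11.65
tool_pos: [0.4529, 0.2033, 0.2736]
tool_rot: [-0.419, 1.551, -2.062]
contact_force: [0.9, 0.5, -2.7]
opening: 0.0095
```

```bash
python3 plan.py 0.46 0.210 0.303 -0.05
```

```text
t 11.65 pos [0.4529 0.2033 0.2736] phi -0.0716 tilt [-0.01  -0.018 -1.   ] open 0.0095 F [ 0.9  0.5 -2.7] q [ 0.28  0.25  1.44 -0.01  1.47  0.35]
slide [-29.6   6.4  -6.6] spin -0.0216
```

```bash
cat > bar.py <<'E'
from h import *
import sys
s=observe(); p=shot('wrist',sys.argv[1]); t0=dict(s);t0['tool_pos']=[0,0,0];t0['tool_rot']=[0,0,0]
t=cloud(p,t0)*1000; w=cloud(p,s)
# bar: points in tool frame near y=0, z<-14
m=(t[...,0]>-60)&(t[...,0]<-30)&(abs(t[...,1])<14)&(t[...,2]<-14)&(t[...,2]>-62)
q=t[m]; print('bar tool: n',len(q),'x(top side)',np.percentile(q[:,0],[5,50]).round(1),'slope y/z',np.polyfit(q[:,2],q[:,1],1).round(3),'slope x/z',np.polyfit(q[:,2],q[:,0],1).round(3))
print('bar end z',q[:,2].min())
qw=w[m]; print('bar world axis slope dx/dy',np.polyfit(qw[:,1],qw[:,0],1).round(4),'z',np.median(qw[:,2]).round(4))
hsv=cv2.cvtColor(p['pixels'],cv2.COLOR_BGR2HSV).astype(int);H,S,V=[hsv[...,i] for i in range(3)]
X,Y,Z=w[...,0],w[...,1],w[...,2]
k=(H>105)&(H<125)&(S>120)&(V>60)&(Y>0.1)&(Y<0.3)&(X>.5)&(X<.56)&(Z>.15)
for a in (k&(Y<.21),k&(Y>.21)): print('tip',a.sum(),w[a].mean(0).round(4) if a.any() else '')
E
python3 bar.py w7
```

```text
bar tool: n 3036 x(top side) [-49.2 -47.6] slope y/z [-0.001  0.938] slope x/z [ 3.4000e-02 -4.6063e+01]
bar end z -61.974473548988385
bar world axis slope dx/dy [0.0696 0.4402] z 0.3205
tip 136 [0.5256 0.1769 0.186 ]
tip 165 [0.5291 0.2459 0.1859]
```

View pics/w7.png

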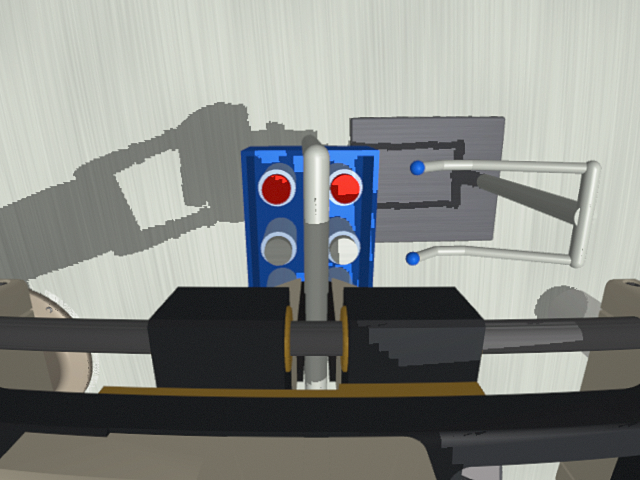

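>>> send_rows(
  motion=[
    {"hand": -1,"slide": [25,1,-8],"spin": -0.02},
    {"hand": -1,"slide": [40,0,0],"spin": 0},
    {"hand": -1,"slide": [40,0,0],"spin": 0},
    {"hand": -1,"slide": [0,0,0],"spin": 0},
    {"hand": -1,"slide": [0,0,0],"spin": 0},
  ],
)

```text
time: 12.2
tool_pos: [0.4531, 0.2092, 0.1644]
tool_rot: [-0.5, 1.55, -2.11]
contact_force: [-0.1, 0.1, -2.2]
opening: 0.0088
```

```bash
python3 plan.py 0.455 0.213 0.165 -0.05
```

```text
t 12.2 pos [0.4531 0.2092 0.1644] phi -0.0398 tilt [-0.011 -0.018 -1.   ] open 0.0088 F [-0.1  0.1 -2.2] q [ 0.29  0.33  1.63 -0.02  1.2   0.33]
slide [-0.7  1.7 -3.9] spin 0.0102
```

>>> send_rows(
  motion=[
    {"hand": -1,"slide": [0,20,-2],"spin": 0},
    {"hand": -1,"slide": [0,25,-1],"spin": 0},
    {"hand": -1,"slide": [0,0,0],"spin": 0},
    {"hand": -1,"slide": [0,0,0],"spin": 0},
  ],
)

```text
time: 12.6
tool_pos: [0.5023, 0.2113, 0.1711]
tool_rot: [-0.129, 1.555, -1.736]
contact_force: [-0.5, -0.2, -2.6]
opening: 0.0088
```

```bash
python3 plan.py 0.562 0.208 0.165 -0.05; python3 bar.py w8
```

```text
t 12.6 pos [0.5023 0.2113 0.1711] phi -0.0366 tilt [-0.003 -0.016 -1.   ] open 0.0088 F [-0.5 -0.2 -2.6] q [ 0.27  0.4   1.5  -0.02  1.25  0.31]
slide [ 6.  59.8  1. ] spin 0.0134
bar tool: n 3033 x(top side) [-49.2 -47.5] slope y/z [-0.002  0.849] slope x/z [ 3.6000e-02 -4.5984e+01]
bar end z -61.99234460131047
bar world axis slope dx/dy [0.0369 0.4955] z 0.2181
tip 0 
tip 429 [0.529  0.2468 0.1872]
```

View pics/w8.png

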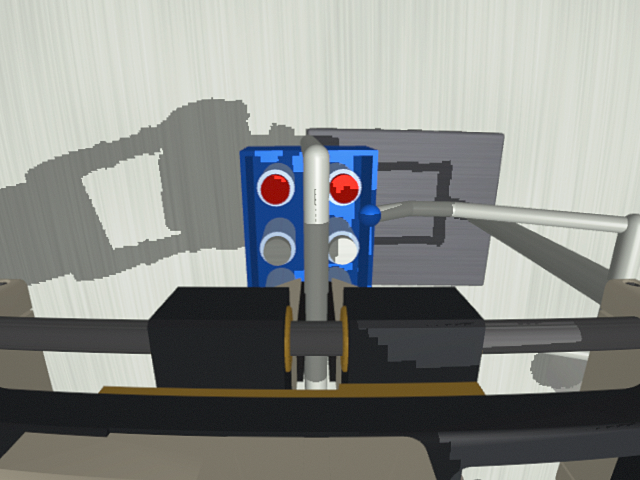

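>>> send_rows(
  motion=[
    {"hand": -1,"slide": [0,25,0],"spin": 0.013},
    {"hand": -1,"slide": [0,30,1],"spin": 0},
    {"hand": -1,"slide": [0,3,0],"spin": 0},
    {"hand": -1,"slide": [0,0,0],"spin": 0},
  ],
)

```text
time: 13.05
tool_pos: [0.5599, 0.2085, 0.1752]
tool_rot: [0.096, 1.556, -1.522]
contact_force: [0.3, -0.3, -2.6]
opening: 0.0087
```

```bash
python3 plan.py 0.562 0.208 0.132 -0.05; python3 bar.py w9
```

```text
t 13.05 pos [0.5599 0.2085 0.1752] phi -0.0475 tilt [ 0.001 -0.014 -1.   ] open 0.0087 F [ 0.3 -0.3 -2.6] q [ 0.24  0.49  1.34 -0.01  1.31  0.29]
slide [43.2  2.  -0.3] spin 0.0025
bar tool: n 3040 x(top side) [-49.3 -47.5] slope y/z [-0.002  0.853] slope x/z [ 3.6000e-02 -4.5969e+01]
bar end z -61.99864188237581
bar world axis slope dx/dy [0.0475 0.5509] z 0.2222
tip 0 
tip 419 [0.533  0.2466 0.1894]
```

View pics/w9.png

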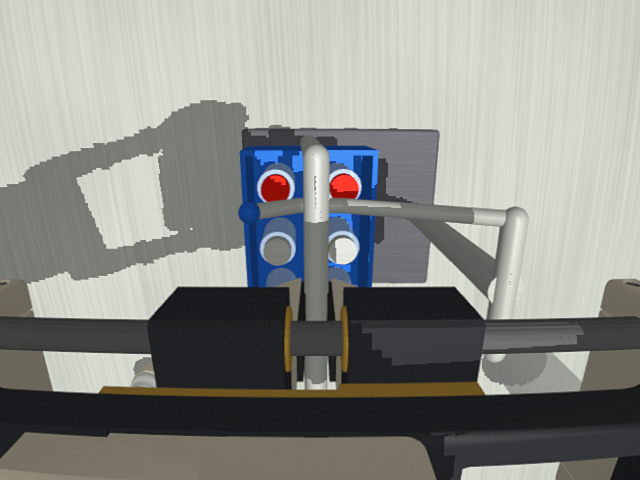

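>>> send_rows(
  motion=[
    {"hand": -1,"slide": [18,2,0],"spin": 0},
    {"hand": -1,"slide": [18,0,0],"spin": 0},
    {"hand": -1,"slide": [0,0,0],"spin": 0},
  ],
)

```text
time: 13.4
tool_pos: [0.5591, 0.2086, 0.1403]
tool_rot: [0.16, 1.557, -1.456]
contact_force: [-0.9, -0.5, -2.5]
opening: 0.0089
```

```bash
python3 plan.py 0.564 0.208 0.132 -0.05
```

```text
t 13.4 pos [0.5591 0.2086 0.1403] phi -0.0457 tilt [ 0.002 -0.014 -1.   ] open 0.0089 F [-0.9 -0.5 -2.5] q [ 0.24  0.52  1.4  -0.01  1.23  0.29]
slide [8.3 4.9 0.2] spin 0.0043
```

>>> send_rows(
  motion=[
    {"hand": -1,"slide": [5,4,0],"spin": 0},
    {"hand": -1,"slide": [3,0,0],"spin": 0},
    {"hand": -1,"slide": [0,0,0],"spin": 0},
  ],
)

```text
time: 13.7
tool_pos: [0.5628, 0.2089, 0.1342]
tool_rot: [0.299, 1.557, -1.316]
contact_force: [-0.5, 0.6, -2.2]
opening: 0.0095
```

```bash
python3 plan.py 0.564 0.208 0.132 -0.05
```

```text
t 13.7 pos [0.5628 0.2089 0.1342] phi -0.0445 tilt [ 0.004 -0.014 -1.   ] open 0.0095 F [-0.5  0.6 -2.2] q [ 0.24  0.53  1.4  -0.01  1.22  0.29]
slide [2.2 1.3 0.8] spin 0.0055
```

>>> send_rows(
  motion=[
    {"hand": -1,"slide": [4,0,0],"spin": 0},
    {"hand": -1,"slide": [4,0,0],"spin": 0},
    {"hand": -1,"slide": [0,0,0],"spin": 0},
  ],
)

```text
time: 14.0
tool_pos: [0.564, 0.2093, 0.1317]
tool_rot: [0.72, 1.555, -0.895]
contact_force: [0.1, -0.2, -2.0]
opening: 0.009
```

```bash
python3 plan.py 0.564 0.208 0.132 -0.05
```

```text
t 14.0 pos [0.564  0.2093 0.1317] phi -0.0442 tilt [ 0.01  -0.012 -1.   ] open 0.009 F [ 0.1 -0.2 -2. ] q [ 0.24  0.53  1.4  -0.02  1.2   0.29]
slide [-0.2  0.1  1.3] spin 0.0058
```

>>> send_rows(
  motion=[
    {"hand": -1,"slide": [8,0,0],"spin": 0},
    {"hand": -1,"slide": [0,0,0],"spin": 0},
  ],
)

```text
time: 14.2
tool_pos: [0.5656, 0.2101, 0.1305]
tool_rot: [1.118, 1.55, -0.497]
contact_force: [0.3, -0.0, -2.5]
opening: 0.0089
```

```bash
python3 plan.py 0.564 0.208 0.132 -0.05; python3 bar.py w10; python3 -c "
from h import *
p=shot('scene','s10');cv2.imwrite('pics/s10c.png',cv2.resize(p['pixels'][180:420,350:560],None,fx=3,fy=2.5))"
```

```text
t 14.2 pos [0.5656 0.2101 0.1305] phi -0.044 tilt [ 0.018 -0.01  -1.   ] open 0.0089 F [ 0.3 -0.  -2.5] q [ 0.24  0.53  1.41 -0.01  1.19  0.29]
slide [-1.5 -1.4  2.2] spin 0.006
bar tool: n 3885 x(top side) [-49.5 -47.7] slope y/z [-0.016  0.135] slope x/z [  0.064 -43.292]
bar end z -61.99366445794385
bar world axis slope dx/dy [0.0517 0.5543] z 0.1779
tip 0 
tip 642 [0.531  0.2467 0.1861]
```

View pics/s10c.png

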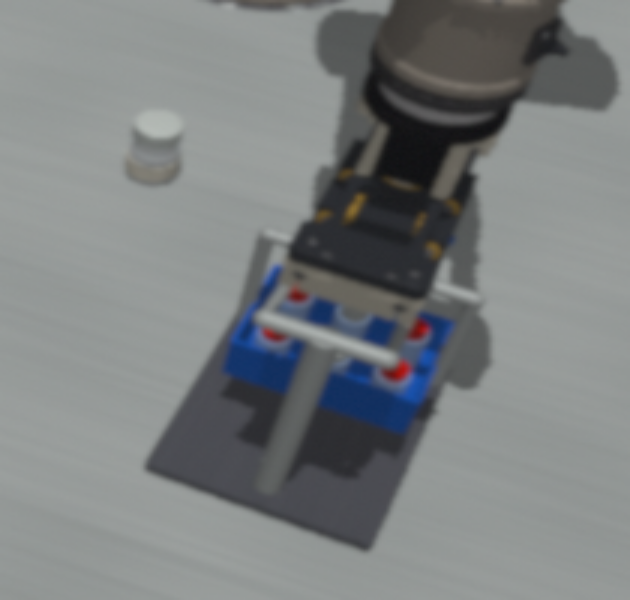

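View pics/w10.png

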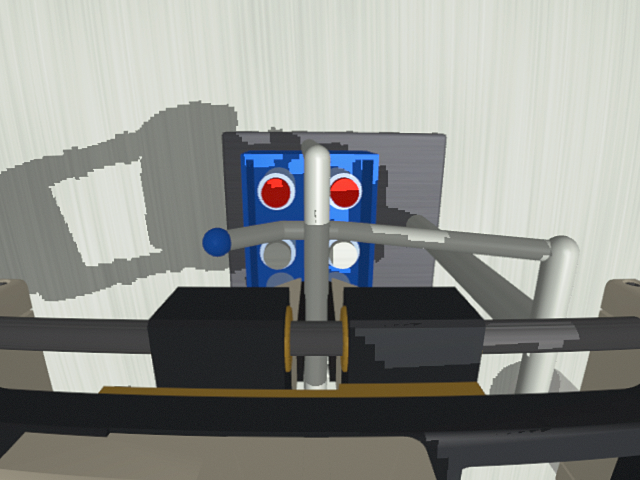

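>>> send_rows(
  motion=[
    {"hand": 0,"slide": [0,0,0],"spin": 0},
    {"hand": 0,"slide": [0,0,0],"spin": 0},
    {"hand": 0,"slide": [0,0,0],"spin": 0},
    {"hand": 0,"slide": [0,0,0],"spin": 0},
    {"hand": 0,"slide": [0,0,0],"spin": 0},
    {"hand": 0,"slide": [0,0,0],"spin": 0},
  ],
)

```text
time: 14.9
tool_pos: [0.5657, 0.2098, 0.1278]
tool_rot: [1.028, 1.552, -0.588]
contact_force: [-1.2, 0.6, 1.0]
opening: 0.0455
```

```bash
python3 plan.py 0.564 0.208 0.24 -0.05; python3 bar.py w11
```

```text
t 14.9 pos [0.5657 0.2098 0.1278] phi -0.0444 tilt [ 0.016 -0.01  -1.   ] open 0.0455 F [-1.2  0.6  1. ] q [ 0.24  0.53  1.41 -0.01  1.19  0.29]
slide [-1.122e+02  1.000e-01  3.000e+00] spin 0.0056
bar tool: n 3987 x(top side) [-51.2 -49.5] slope y/z [-0.013  0.113] slope x/z [  0.053 -45.74 ]
bar end z -61.995765655700055
bar world axis slope dx/dy [0.0488 0.5552] z 0.1769
tip 1 [0.5434 0.2014 0.1587]
tip 689 [0.5316 0.2457 0.1853]
```

View pics/w11.png

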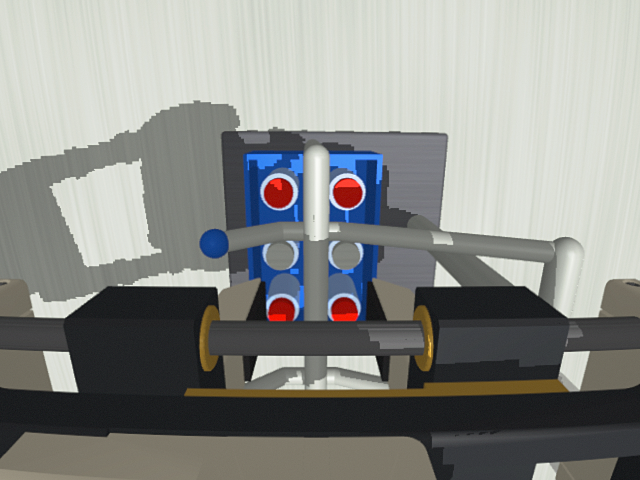

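>>> send_rows(
  motion=[
    {"hand": 0,"slide": [-20,0,0],"spin": 0},
    {"hand": 0,"slide": [-35,0,0],"spin": 0},
    {"hand": 0,"slide": [-40,0,0],"spin": 0},
    {"hand": 0,"slide": [-40,0,0],"spin": 0},
    {"hand": 0,"slide": [-30,0,0],"spin": 0},
    {"hand": 1,"slide": [0,0,0],"spin": 0},
  ],
)

```text
time: 15.55
tool_pos: [0.5622, 0.2113, 0.2973]
tool_rot: [0.818, 1.555, -0.797]
contact_force: [0.9, 0.0, -0.1]
opening: 0.0501
```

```bash
python3 plan.py 0.50 -0.15 0.28 0.107; python3 - <<'E'
from h import *
s=observe();p=shot('wrist','w12');np.savez('w12.npz',w=cloud(p,s),px=p['pixels'])
p=shot('top','t12');np.savez('t12.npz',w=cloud(p),px=p['pixels'])
p=shot('scene','s12');np.savez('s12.npz',w=cloud(p),px=p['pixels'])
cv2.imwrite('pics/s12c.png',cv2.resize(p['pixels'][180:420,350:560],None,fx=3,fy=2.5))
for f in ('t12','s12'):
    w=np.load(f+'.npz')['w']; X,Y,Z=w[...,0],w[...,1],w[...,2]
    for y in np.arange(.14,.29,.01):
        m=(abs(Y-y)<.004)&(X>.52)&(X<.62)&(Z>.172)&(Z<.2)
        if m.sum()>2: print(f,y.round(2),m.sum(),np.median(w[m],0).round(4))
E
```

```text
t 15.55 pos [0.5622 0.2113 0.2973] phi -0.0446 tilt [ 0.011 -0.011 -1.   ] open 0.0501 F [ 0.9  0.  -0.1] q [ 0.24  0.43  1.11 -0.01  1.59  0.28]
slide [ 20.7 -46.2 363.5] spin -0.1516
t12 0.14 3 [0.5623 0.142  0.1741]
t12 0.15 13 [0.5617 0.149  0.1766]
t12 0.16 12 [0.5603 0.1605 0.1771]
t12 0.17 87 [0.5909 0.1704 0.1787]
t12 0.18 19 [0.5589 0.1791 0.1791]
t12 0.19 11 [0.5633 0.1887 0.1789]
t12 0.2 13 [0.5629 0.1993 0.1787]
t12 0.21 13 [0.5632 0.2098 0.1765]
s12 0.15 27 [0.5641 0.15   0.1783]
s12 0.16 25 [0.5653 0.1601 0.1794]
s12 0.17 84 [0.5683 0.1718 0.1801]
s12 0.18 70 [0.5475 0.1784 0.1793]
s12 0.19 26 [0.5677 0.1901 0.1794]
s12 0.2 27 [0.5674 0.2001 0.1792]
s12 0.21 26 [0.568  0.2102 0.1793]
s12 0.22 24 [0.5676 0.2198 0.1793]
s12 0.23 27 [0.5673 0.2299 0.1801]
s12 0.24 118 [0.571  0.2413 0.1798]
s12 0.25 63 [0.5471 0.2483 0.181 ]
s12 0.26 28 [0.5691 0.2598 0.1796]
s12 0.27 30 [0.5708 0.2698 0.1788]
s12 0.28 8 [0.5698 0.277  0.1766]
```

View pics/s12.png

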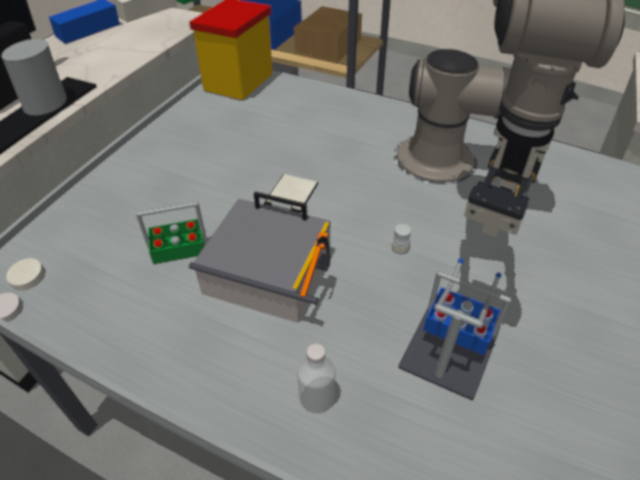

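View pics/w12.png

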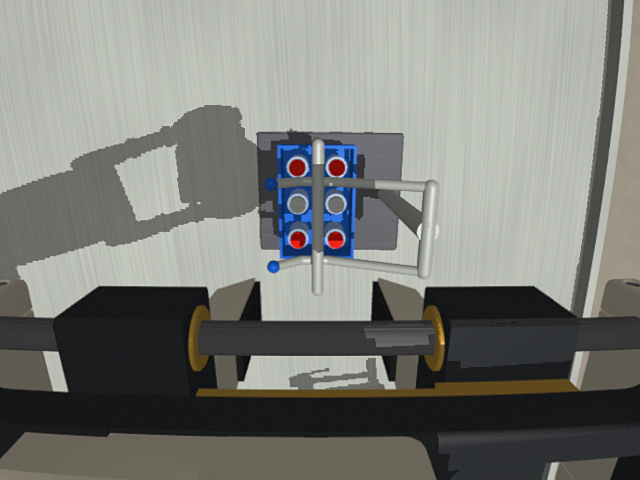

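```bash
python3 plan.py 0.479 -0.215 0.24 0.107
```

```text
t 15.7 pos [0.5602 0.2107 0.2914] phi -0.0446 tilt [ 0.001 -0.014 -1.   ] open 0.0615 F [ 0.5 -0.3  0.3] q [ 0.24  0.44  1.12 -0.01  1.59  0.28]
slide [ 57.2 -62.2 428.1] spin -0.1516
```

>>> send_rows(
  motion=[
    {"hand": 1,"slide": [0,-7,43],"spin": 0},
    {"hand": 1,"slide": [0,-7,43],"spin": 0},
    {"hand": 1,"slide": [0,-7,43],"spin": 0},
    {"hand": 1,"slide": [0,-7,43],"spin": 0},
    {"hand": 1,"slide": [0,-7,43],"spin": 0},
    {"hand": 1,"slide": [0,-7,43],"spin": 0},
    {"hand": 1,"slide": [0,-7,43],"spin": 0},
    {"hand": 1,"slide": [0,-7,43],"spin": 0},
  ],
)

```text
time: 16.5
tool_pos: [0.4812, -0.1364, 0.2796]
tool_rot: [-1.198, 1.542, -2.803]
contact_force: [0.0, 0.1, -0.9]
opening: 0.0922
```

```bash
python3 plan.py 0.479 -0.215 0.24 0.107
```

```text
t 16.5 pos [ 0.4812 -0.1364  0.2796] phi -0.0342 tilt [-0.027 -0.01  -1.   ] open 0.0922 F [ 0.   0.1 -0.9] q [-0.42  0.26  1.41 -0.02  1.49 -0.38]
slide [40.4  1.6 78.2] spin -0.1412
```

>>> send_rows(
  motion=[
    {"hand": 1,"slide": [0,1,39],"spin": 0},
    {"hand": 1,"slide": [0,1,33],"spin": 0},
    {"hand": 1,"slide": [0,0,0],"spin": -0.12},
    {"hand": 1,"slide": [0,0,0],"spin": -0.02},
    {"hand": 1,"slide": [0,0,0],"spin": 0},
  ],
)

```text
time: 17.0
tool_pos: [0.4747, -0.2155, 0.2709]
tool_rot: [-1.635, 1.528, -3.107]
contact_force: [-1.1, -0.5, 1.0]
opening: 0.0914
```

```bash
python3 plan.py 0.479 -0.215 0.095 0.107;  python3 - <<'E'
from h import *
s=observe();p=shot('wrist','w13');w=cloud(p,s);np.savez('w13.npz',w=w,px=p['pixels'])
V=p['pixels'].max(-1).astype(int)
X,Y,Z=w[...,0],w[...,1],w[...,2]
m=(X>.44)&(X<.52)&(Y>-.30)&(Y<-.12)&(Z>.125)&(Z<.165)&(V<90)
q=w[m];print(len(q),q.mean(0).round(4),np.percentile(q,[2,98],0).round(4))
q=q[q[:,2]>.138]
pf=np.polyfit(q[:,1],q[:,0],1);print('x at -.215',np.polyval(pf,-.215),'slope',pf[0],'top z',np.percentile(q[:,2],[50,90]))
E
```

```text
t 17.0 pos [ 0.4747 -0.2155  0.2709] phi 0.0994 tilt [-0.043 -0.001 -0.999] open 0.0914 F [-1.1 -0.5  1. ] q [-0.56  0.31  1.36 -0.02  1.51 -0.65]
slide [175.5  11.8   0.4] spin -0.0076
1860 [ 0.4784 -0.2155  0.1436] [[ 0.4691 -0.274   0.1402]
 [ 0.4883 -0.1613  0.146 ]]
x at -.215 0.4783253612477844 slope -0.10745887268416662 top z [0.1439584  0.14535937]
```

View pics/w13.png

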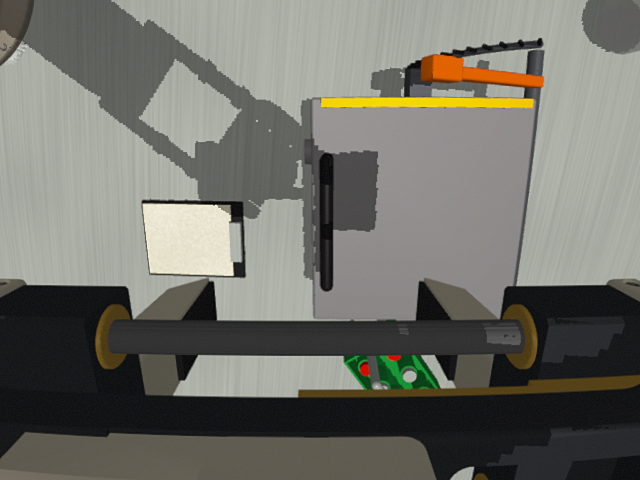

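```bash
python3 plan.py 0.4766 -0.2175 0.092 0.107
```

```text
t 17.05 pos [ 0.4747 -0.2152  0.2709] phi 0.0996 tilt [-0.043 -0.001 -0.999] open 0.0918 F [-0.8  0.8 -1.5] q [-0.56  0.31  1.36 -0.02  1.51 -0.65]
slide [178.6   9.3   3. ] spin -0.0074
```

>>> send_rows(
  motion=[
    {"hand": 1,"slide": [42,3,1],"spin": -0.008},
    {"hand": 1,"slide": [42,3,1],"spin": 0},
    {"hand": 1,"slide": [42,2,0],"spin": 0},
    {"hand": 1,"slide": [25,1,0],"spin": 0},
    {"hand": 1,"slide": [0,0,0],"spin": 0},
  ],
)

```text
time: 17.55
tool_pos: [0.479, -0.2124, 0.1155]
tool_rot: [-1.601, 1.531, -3.068]
contact_force: [0.9, -0.3, 0.4]
opening: 0.0922
```

```bash
python3 plan.py 0.4766 -0.2175 0.092 0.107
```

```text
t 17.55 pos [ 0.479  -0.2124  0.1155] phi 0.1043 tilt [-0.04  -0.003 -0.999] open 0.0922 F [ 0.9 -0.3  0.4] q [-0.55  0.44  1.61 -0.03  1.12 -0.64]
slide [23.6 -2.   4.9] spin -0.0027
```

>>> send_rows(
  motion=[
    {"hand": 1,"slide": [27,-2,5],"spin": 0},
    {"hand": 1,"slide": [0,0,0],"spin": 0},
  ],
)

```text
time: 17.75
tool_pos: [0.4775, -0.2166, 0.0897]
tool_rot: [-1.585, 1.532, -3.052]
contact_force: [-1.8, 0.4, 0.8]
opening: 0.0916
```

```bash
python3 plan.py 0.4766 -0.2175 0.092 0.107; python3 - <<'E'
from h import *
s=observe();p=shot('wrist','w14');t0=dict(s);t0['tool_pos']=[0,0,0];t0['tool_rot']=[0,0,0]
t=cloud(p,t0)*1000; V=p['pixels'].max(-1).astype(int)
m=(t[...,0]>-70)&(t[...,0]<-20)&(abs(t[...,1])<30)&(t[...,2]<-12)&(t[...,2]>-62)&(V<90)
q=t[m];print(len(q),q.mean(0).round(1),np.percentile(q,[2,98],0).round(1),np.polyfit(q[:,2],q[:,1],1))
E
```

```text
t 17.75 pos [ 0.4775 -0.2166  0.0897] phi 0.1043 tilt [-0.039 -0.003 -0.999] open 0.0916 F [-1.8  0.4  0.8] q [-0.56  0.47  1.64 -0.03  1.06 -0.65]
slide [-2.3 -1.   0.8] spin -0.0027
3910 [-53.1  -0.5 -36.7] [[-56.1  -6.3 -57.9]
 [-35.    5.2 -13.2]] [-0.00796339 -0.76801686]
```

View pics/w14.png

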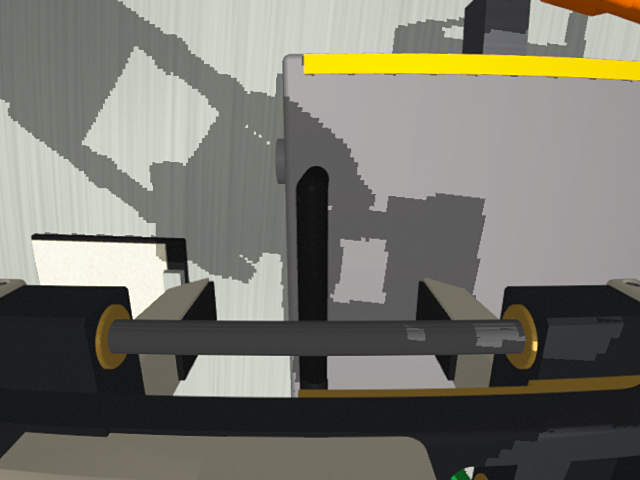

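>>> send_rows(
  grip_force=20,
  motion=[
    {"hand": -1,"slide": [0,0,0],"spin": 0},
    {"hand": -1,"slide": [0,0,0],"spin": 0},
    {"hand": -1,"slide": [0,0,0],"spin": 0},
    {"hand": -1,"slide": [0,0,0],"spin": 0},
    {"hand": -1,"slide": [0,0,0],"spin": 0},
    {"hand": -1,"slide": [0,0,0],"spin": 0},
    {"hand": -1,"slide": [0,0,0],"spin": 0},
    {"hand": -1,"slide": [0,0,0],"spin": 0},
  ],
)

```text
time: 18.6
tool_pos: [0.4833, -0.2185, 0.0996]
tool_rot: [-1.212, 1.544, -2.679]
contact_force: [-0.5, -0.2, 0.6]
opening: 0.0325
```

>>> send_rows(
  motion=[
    {"hand": -1,"slide": [0,0,0],"spin": 0},
    {"hand": -1,"slide": [0,0,0],"spin": 0},
    {"hand": -1,"slide": [0,0,0],"spin": 0},
    {"hand": -1,"slide": [0,0,0],"spin": 0},
    {"hand": -1,"slide": [0,0,0],"spin": 0},
    {"hand": -1,"slide": [0,0,0],"spin": 0},
  ],
)

```text
time: 19.2
tool_pos: [0.4767, -0.219, 0.0992]
tool_rot: [-1.384, 1.531, -2.85]
contact_force: [-0.8, 0.2, 1.1]
opening: 0.0111
```

```bash
cat > arc.py <<'E'
from h import *
# current handle estimate and target TCP deltas for arc
s=observe();M=R.from_euler('xyz',s['tool_rot']).as_matrix();p=np.array(s['tool_pos'])
print('t',round(s['time'],2),'pos',p.round(4),'tilt',M[:,0].round(3),'phi',round(np.arctan2(M[1,1],M[0,1]),3),'open',round(s['opening'],4),'F',np.round(s['contact_force'],1))
import sys
yaw=.107; c=np.array([np.cos(yaw),np.sin(yaw),0]); up=np.array([0,0,1.])
b=p-0.049*M[:,0]
b0=np.array([.4786,-.2175,.140])
h=b0+.19*c-.05*up
r=b-h; a=r@c; z=r[2]
th=np.arctan2(z,-a)-np.arctan2(.05,.19)
print('bar',b.round(4),'radius',np.hypot(a,z).round(4),'theta',th.round(4),'lateral',(r@np.array([-np.sin(yaw),np.cos(yaw),0])).round(4))
for t in map(float,sys.argv[1:]):
    tb=h+(-.19*np.cos(t)+.05*np.sin(t))*c+(.19*np.sin(t)+.05*np.cos(t))*up
    print(t,'bar',tb.round(4),'slide',((M.T@(tb-b))*1000).round(1))
E
python3 arc.py 0.1 0.2 0.3 0.4 0.47
```

```text
t 19.2 pos [ 0.4767 -0.219   0.0992] tilt [-0.038 -0.011 -0.999] phi 0.105 open 0.0111 F [-0.8  0.2  1.1]
bar [ 0.4785 -0.2184  0.1482] radius 0.1989 theta 0.0397 lateral -0.0009
0.1 bar [ 0.4845 -0.2169  0.1587] slide [-10.8   5.7  -0.9]
0.2 bar [ 0.4922 -0.216   0.1768] slide [-29.1  12.8  -0.7]
0.3 bar [ 0.5017 -0.215   0.1939] slide [-46.6  21.6  -0.6]
0.4 bar [ 0.5129 -0.2138  0.21  ] slide [-63.1  32.2  -0.5]
0.47 bar [ 0.5216 -0.2129  0.2206] slide [-74.1  40.6  -0.5]
```

>>> send_rows(
  motion=[
    {"hand": -0.4,"slide": [0,0,0],"spin": 0},
    {"hand": -0.4,"slide": [0,0,0],"spin": 0},
    {"hand": -0.4,"slide": [0,0,0],"spin": 0},
    {"hand": -0.4,"slide": [16,2,0],"spin": 0},
    {"hand": -0.4,"slide": [0,0,0],"spin": 0},
    {"hand": -0.4,"slide": [0,0,0],"spin": 0},
  ],
)

```text
time: 19.8
tool_pos: [0.4786, -0.2191, 0.0827]
tool_rot: [-1.37, 1.531, -2.835]
contact_force: [0.7, -0.1, -0.3]
opening: 0.0272
```

```bash
python3 arc.py 0
```

```text
t 19.8 pos [ 0.4786 -0.2191  0.0827] tilt [-0.037 -0.012 -0.999] phi 0.105 open 0.0272 F [ 0.7 -0.1 -0.3]
bar [ 0.4805 -0.2185  0.1317] radius 0.1928 theta -0.0394 lateral -0.0012
0.0 bar [ 0.4786 -0.2175  0.14  ] slide [-8.3 -2.1 -1.2]
```

>>> send_rows(
  grip_force=20,
  motion=[
    {"hand": -1,"slide": [0,0,0],"spin": 0},
    {"hand": -1,"slide": [0,0,0],"spin": 0},
    {"hand": -1,"slide": [0,0,0],"spin": 0},
    {"hand": -1,"slide": [0,0,0],"spin": 0},
    {"hand": -1,"slide": [0,0,0],"spin": 0},
    {"hand": -1,"slide": [0,0,0],"spin": 0},
  ],
)

```text
time: 20.4
tool_pos: [0.4759, -0.2195, 0.0838]
tool_rot: [-1.398, 1.527, -2.863]
contact_force: [-0.4, -0.4, -2.9]
opening: 0.0109
```

```bash
python3 arc.py 0; python3 - <<'E'
from h import *
shot('wrist','w15')
p=shot('scene','s15'); cv2.imwrite('pics/s15c.png',cv2.resize(p['pixels'][120:330,170:400],None,fx=3,fy=2.8))
E
```

```text
t 20.4 pos [ 0.4759 -0.2195  0.0838] tilt [-0.043 -0.012 -0.999] phi 0.106 open 0.0109 F [-0.4 -0.4 -2.9]
bar [ 0.478  -0.2189  0.1327] radius 0.1954 theta -0.037 lateral -0.0014
0.0 bar [ 0.4786 -0.2175  0.14  ] slide [-7.3  0.4 -1.3]
```

View pics/w15.png

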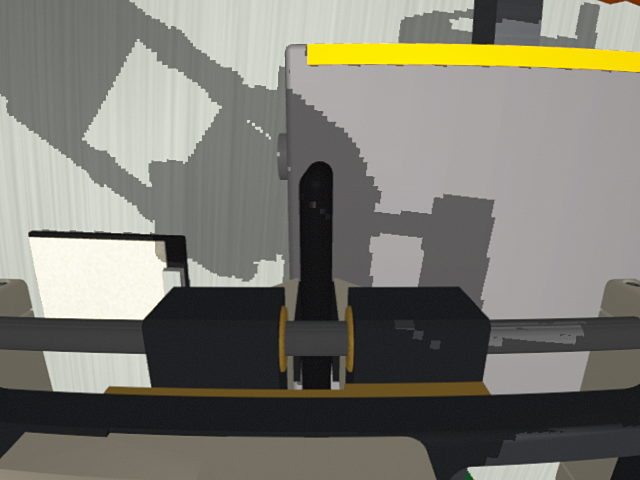

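View pics/s15c.png

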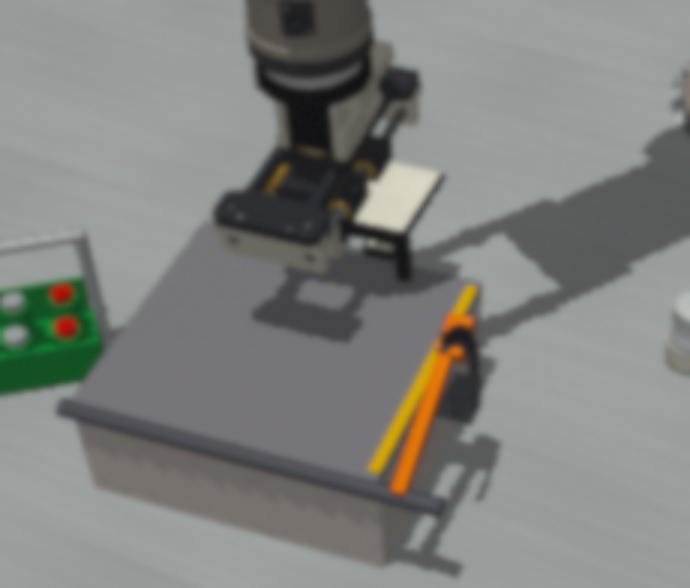

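```bash
sed -i 's/b=p-0.049/b=p-0.0562/' arc.py; python3 arc.py 0.1 0.2 0.3 0.4 0.47
```

```text
t 20.5 pos [ 0.476  -0.2195  0.0837] tilt [-0.043 -0.012 -0.999] phi 0.106 open 0.0112 F [-0.9 -0.3 -1.5]
bar [ 0.4784 -0.2188  0.1399] radius 0.1968 theta -0.0011 lateral -0.0013
0.1 bar [ 0.4845 -0.2169  0.1587] slide [-19.1   5.5  -1.2]
0.2 bar [ 0.4922 -0.216   0.1768] slide [-37.5  12.5  -1. ]
0.3 bar [ 0.5017 -0.215   0.1939] slide [-55.   21.3  -0.9]
0.4 bar [ 0.5129 -0.2138  0.21  ] slide [-71.6  31.8  -0.8]
0.47 bar [ 0.5216 -0.2129  0.2206] slide [-82.6  40.1  -0.7]
```

>>> send_rows(
  motion=[
    {"hand": -1,"slide": [-10,2.5,0],"spin": 0},
    {"hand": -1,"slide": [-10,3,0],"spin": 0},
    {"hand": -1,"slide": [-10,3.5,0],"spin": 0},
    {"hand": -1,"slide": [0,0,0],"spin": 0},
  ],
)

```text
time: 20.9
tool_pos: [0.4867, -0.2184, 0.1154]
tool_rot: [-1.407, 1.525, -2.872]
contact_force: [-0.7, -1.3, -4.3]
opening: 0.0113
```

```bash
python3 arc.py 0.2 0.3 0.4 0.47
```

```text
t 20.9 pos [ 0.4867 -0.2184  0.1154] tilt [-0.044 -0.012 -0.999] phi 0.106 open 0.0113 F [-0.7 -1.3 -4.3]
bar [ 0.4892 -0.2177  0.1716] radius 0.1971 theta 0.1692 lateral -0.0013
0.2 bar [ 0.4922 -0.216   0.1768] slide [-5.3  3.  -1.3]
0.3 bar [ 0.5017 -0.215   0.1939] slide [-22.9  11.7  -1.1]
0.4 bar [ 0.5129 -0.2138  0.21  ] slide [-39.5  22.2  -1. ]
0.47 bar [ 0.5216 -0.2129  0.2206] slide [-50.5  30.5  -1. ]
```

Lid follows (radius consistent, Fz about −4 N). Continue.

>>> send_rows(
  motion=[
    {"hand": -1,"slide": [-11,5.5,0],"spin": 0},
    {"hand": -1,"slide": [-11,6,0],"spin": 0},
    {"hand": -1,"slide": [-11,6.5,0],"spin": 0},
    {"hand": -1,"slide": [-9,6,0],"spin": 0},
    {"hand": -1,"slide": [0,0,0],"spin": 0},
    {"hand": -1,"slide": [0,0,0],"spin": 0},
  ],
)

```text
time: 21.5
tool_pos: [0.5104, -0.2158, 0.1569]
tool_rot: [-1.427, 1.518, -2.892]
contact_force: [-0.3, -2.5, -5.2]
opening: 0.0109
```

```bash
python3 arc.py 0.4 0.47; cat > ang.py <<'E'
from h import *
import sys
out=sys.argv[1]
yaw=.107;c=np.array([np.cos(yaw),np.sin(yaw)]);n=np.array([-c[1],c[0]]);h=np.array([.4786,-.2175])+.19*c
def fit(a,z,nm):
    p=np.polyfit(a,z,1)
    for _ in range(4):
        r=abs(z-np.polyval(p,a));k=r<.004
        p=np.polyfit(a[k],z[k],1)
    print(nm,k.sum(),'/',len(a),'angle',np.arctan(-p[0]).round(4),'icpt',p[1].round(4),'range',a[k].min().round(3),a[k].max().round(3))
for cam in ('wrist','scene','top'):
    s=observe();p=shot(cam,out+cam);w=cloud(p,s)
    hsv=cv2.cvtColor(p['pixels'],cv2.COLOR_BGR2HSV).astype(int);H,S,V=[hsv[...,i] for i in range(3)]
    a=(w[...,:2]-h)@c;b=(w[...,:2]-h)@n;z=w[...,2]-.09
    box=(a>-.2)&(a<0.0)&(z>.0)&(z<.2)
    o=box&(H>5)&(H<18)&(S>150)&(V>70)&(b>.1)&(b<.14)&(a>-.098)
    y=box&(H>20)&(H<32)&(S>130)&(V>70)&(b>.08)&(b<.118)
    l=box&(S<45)&(V>40)&(b>-.1)&(b<.1)&(a<-.01)
    if o.sum()>20: fit(a[o],z[o],cam+' arm')
    if y.sum()>20: fit(a[y],z[y],cam+' stripe')
E
python3 ang.py a1
```

```text
t 21.5 pos [ 0.5104 -0.2158  0.1569] tilt [-0.051 -0.013 -0.999] phi 0.106 open 0.0109 F [-0.3 -2.5 -5.2]
bar [ 0.5132 -0.215   0.213 ] radius 0.1981 theta 0.4124 lateral -0.0012
0.4 bar [ 0.5129 -0.2138  0.21  ] slide [ 2.9 -0.1 -1.3]
0.47 bar [ 0.5216 -0.2129  0.2206] slide [-8.1  8.1 -1.2]
wrist arm 3364 / 3757 angle 0.4816 icpt 0.0114 range -0.098 -0.0
wrist stripe 5473 / 5484 angle 0.4051 icpt 0.014 range -0.174 -0.0
scene arm 281 / 340 angle 0.46 icpt 0.0144 range -0.092 -0.0
scene stripe 423 / 441 angle 0.4051 icpt 0.0158 range -0.177 -0.001
top arm 116 / 140 angle 0.4939 icpt 0.0101 range -0.098 -0.0
top stripe 131 / 167 angle 0.409 icpt 0.0124 range -0.127 -0.0
```

View pics/a1scene.png

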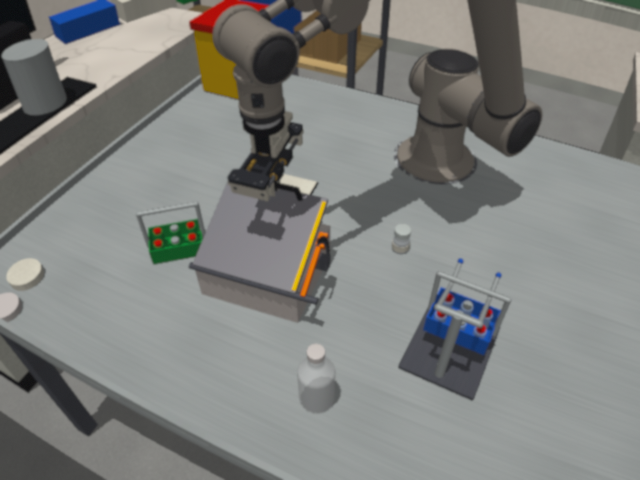

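View pics/a1wrist.png

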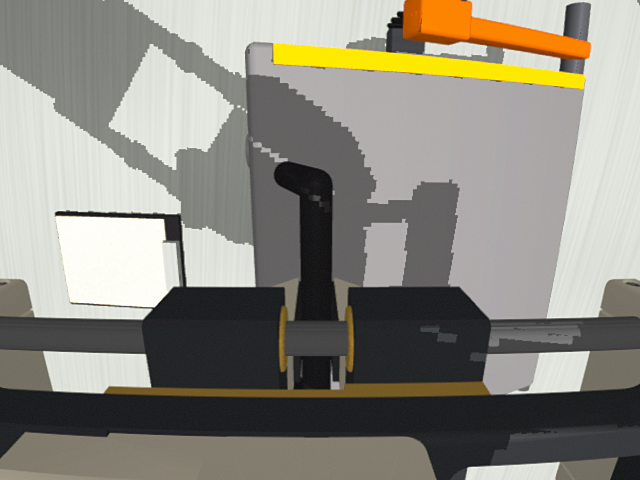

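>>> send_rows(
  motion=[
    {"hand": -1,"slide": [-10,9,0],"spin": 0},
    {"hand": -1,"slide": [0,0,0],"spin": 0},
    {"hand": -1,"slide": [0,0,0],"spin": 0},
  ],
)

```text
time: 21.95
tool_pos: [0.5165, -0.215, 0.1651]
tool_rot: [-1.474, 1.511, -2.94]
contact_force: [-1.0, -2.5, -5.2]
opening: 0.0109
```

```bash
sed -i 's/a>-.098/a>-.084/' ang.py; python3 arc.py 0.47; python3 ang.py a2; python3 arc.py 0.47
```

```text
t 21.95 pos [ 0.5165 -0.215   0.1651] tilt [-0.058 -0.012 -0.998] phi 0.105 open 0.0109 F [-1.  -2.5 -5.2]
bar [ 0.5198 -0.2143  0.2212] radius 0.1983 theta 0.4657 lateral -0.0012
0.47 bar [ 0.5216 -0.2129  0.2206] slide [ 0.5  2.  -1.2]
wrist arm 2313 / 2581 angle 0.4596 icpt 0.0123 range -0.084 -0.0
wrist stripe 5200 / 5204 angle 0.4578 icpt 0.0144 range -0.169 -0.0
scene arm 257 / 302 angle 0.4621 icpt 0.0142 range -0.084 -0.0
scene stripe 415 / 439 angle 0.4552 icpt 0.0164 range -0.169 -0.001
top arm 86 / 111 angle 0.4373 icpt 0.0132 range -0.084 -0.002
top stripe 112 / 149 angle 0.4697 icpt 0.0122 range -0.116 -0.001
t 22.1 pos [ 0.5167 -0.215   0.1653] tilt [-0.058 -0.012 -0.998] phi 0.105 open 0.0114 F [-1.6 -1.7 -4.3]
bar [ 0.5199 -0.2143  0.2214] radius 0.1983 theta 0.4669 lateral -0.0012
0.47 bar [ 0.5216 -0.2129  0.2206] slide [ 0.7  1.8 -1.2]
```

View pics/a2wrist.png

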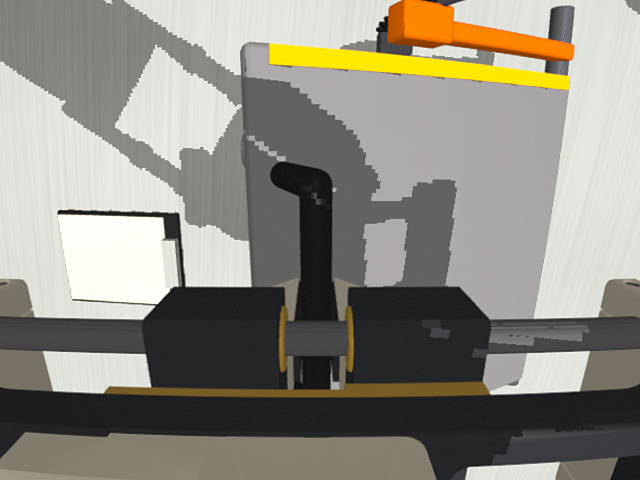

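>>> send_rows(
  motion=[
    {"hand": -1,"slide": [0,0,0],"spin": 0},
    {"hand": -1,"slide": [0,0,0],"spin": 0},
    {"hand": -1,"slide": [0,0,0],"spin": 0},
    {"hand": -1,"slide": [0,0,0],"spin": 0},
    {"hand": -1,"slide": [0,0,0],"spin": 0},
    {"hand": -1,"slide": [0,0,0],"spin": 0},
    {"hand": -1,"slide": [0,0,0],"spin": 0},
    {"hand": -1,"slide": [0,0,0],"spin": 0},
  ],
)

```text
time: 22.9
tool_pos: [0.5162, -0.215, 0.1648]
tool_rot: [-1.479, 1.511, -2.945]
contact_force: [-2.3, -1.9, -4.8]
opening: 0.0114
```

```bash
python3 arc.py 0.46; python3 ang.py a3; python3 arc.py 0.46; python3 - <<'E'
from h import *
p=vision.read_camera('scene');w=cloud(p);X,Y,Z=w[...,0],w[...,1],w[...,2]
for y in (.15,.16,.19,.21,.23,.26,.27):
    m=(abs(Y-y)<.004)&(X>.52)&(X<.62)&(Z>.172)&(Z<.2); print(y,m.sum(),np.median(w[m],0).round(4))
print(observe()['qvel'].round(4))
E
```

```text
t 22.9 pos [ 0.5162 -0.215   0.1648] tilt [-0.058 -0.012 -0.998] phi 0.105 open 0.0114 F [-2.3 -1.9 -4.8]
bar [ 0.5195 -0.2143  0.2209] radius 0.1983 theta 0.4634 lateral -0.0012
0.46 bar [ 0.5203 -0.213   0.2192] slide [ 1.6  1.  -1.2]
wrist arm 2308 / 2585 angle 0.4594 icpt 0.0123 range -0.084 -0.0
wrist stripe 5206 / 5209 angle 0.455 icpt 0.0144 range -0.169 -0.0
scene arm 251 / 299 angle 0.4553 icpt 0.0144 range -0.084 -0.0
scene stripe 421 / 444 angle 0.4541 icpt 0.0163 range -0.171 -0.0
top arm 87 / 110 angle 0.4464 icpt 0.0119 range -0.084 -0.001
top stripe 113 / 149 angle 0.4761 icpt 0.0115 range -0.118 -0.001
t 23.05 pos [ 0.5162 -0.215   0.1648] tilt [-0.058 -0.012 -0.998] phi 0.105 open 0.0112 F [-1.7 -2.  -4.7]
bar [ 0.5195 -0.2143  0.2209] radius 0.1983 theta 0.4633 lateral -0.0012
0.46 bar [ 0.5203 -0.213   0.2192] slide [ 1.6  1.1 -1.2]
0.15 28 [0.5651 0.15   0.1784]
0.16 27 [0.5655 0.1597 0.1789]
0.19 26 [0.5671 0.1901 0.1788]
0.21 27 [0.5675 0.2102 0.1784]
0.23 28 [0.5679 0.2299 0.1801]
0.26 27 [0.5693 0.26   0.1797]
0.27 30 [0.5707 0.27   0.1785]
[-0.0003 -0.0002  0.0008  0.0005 -0.0011  0.0012]
```

View pics/a3scene.png

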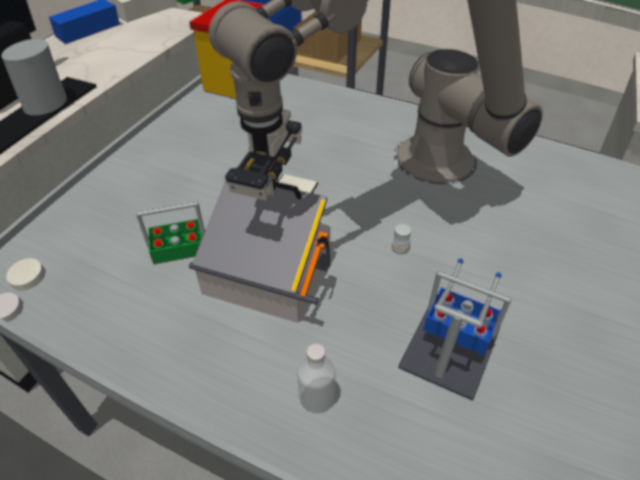

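The lid is level with the arm and steady, the basket hangs level on the prongs, and nothing else has moved. I'm handing in now.

```bash
python3 -c "
from h import *
print(job.hand_in())"
```

```text
the job is handed in; nothing more can be done
None
```

The blue basket hangs by its handle over both prongs, let go. I handed in at about 23 s of the 64 s, with the fingers still holding the lid level with the orange arm. Handing in gave no verdict.

**Last checks**
- **Basket:** the hung bar's centre is near (0.567, 0.21, 0.174). The saddle point I measured is about (0.564, 0.209, 0.169). The bar lies level across both prongs, and I saw no tilt in the pictures.
- **Lid and arm angle:** the wrist and scene cameras put the lid at 0.454–0.455 rad and the arm at 0.455–0.459 rad. Working from the handle position gives 0.463 rad for the lid. All of these are well within the 0.08 rad allowed.
- **Hold:** over the last second the arm hardly moved. The lid pulled down on the fingers with about 5 N, and they were open 11 mm on the 12 mm bar.
- **Other things:** in the final scene picture the vial, bottle, clipboard, green basket and orange arm show no visible change. I did not measure their positions again.

**What went wrong or disagreed**
- **Finger length:** the visible fingertips end about 31 mm short of the reported tool point. My first close on the basket's bar therefore shut on nothing. I went about that much deeper for every grasp after that.
- **Lid grasp:** the first grip on the lid handle was shallow, so I opened and gripped again deeper.
- **Arm angle:** fits that included the thicker end of the orange arm read 0.47–0.49 rad, so I used only the slim part. The top camera differed most, with the lid at 0.476 and the arm at 0.446 rad, still within the limit.

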